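# Unload the reaction plate from the shaker for reading

### The arm

A 7-joint arm with a two-finger parallel gripper is mounted at the origin on the work surface. World frame = base frame: x ahead of the robot, y to its left, z up, the work surface at z = 0. Lengths are in m, angles in rad, forces in N, time in s.
With the tool pointing down it reaches from about 0.35 to 0.9 m from the base axis. Payload 8.1 kg.
Tool frame: the origin (TCP) lies on the centre line of the jaws, within the pads' length; the fingertips stand 25 mm ahead of it and the grasp point (between the pads) lies 6 mm ahead of it; x points along the fingers, z is the direction in which the jaws open and shut, and the axes are right-handed (so a half turn about x gives the same grasp; the last joint's range is limited). The gripper opens to 92 mm and grips with 3 to 60 N. Pads are 19 mm wide; open, the fingers measure 130 mm over their backs; the gripper's body (75 mm by 190 mm) begins 47 mm behind the grasp point.
Start: joints at [-1.246, 0.434, 0.025, 1.573, -0.012, 1.134, -0.075], TCP at [0.259, 0.569, 0.221] pointing down, gripper open.
Joint ranges: [-2.62, 2.62], [-0.44, 2.09], [-1.27, 1.32], [0.08, 2.57], [-1.32, 4.46], [0.12, 2], [-2.74, 2.74]. Speed limits (rad/s): [2.22, 2.22, 3.01, 3.01, 3.14, 3.14, 3.14].

### API

Orientations are given as a unit quaternion [x, y, z, w].
In Python, from workcell import sense, cams, ctrl gives the robot as it stands.
- The arm moves only by the tool move_arm, never from a script. Its arguments are lists of equal length, an entry for each row: "slide": the shift along the tool's x, y, z in mm, a list of three; "yaw": the turn about the tool's x in degrees. In form: {"slide": [[tx, ty, tz], ...], "yaw": [yaw, ...]}. A call has 1 to 5 rows; each row is the pose to reach, as a shift and turn from the pose commanded when the call began, along the tool's axes at that moment; what a row does not reach only later rows make up. A row lasts 1/12 s, in which the tool goes at most 41.7 mm and 7.16 degrees, less where a joint would pass 70% of its speed; a pose out of reach is approached as far as the arm can. A call with a gripper value outside its range is refused whole. "hand" is the opening, from 0 (shut) to 1 (fully open), set as the call begins (left out, the last holds). The fingers move at their own pace and stop on an object; the grip force is fixed at half the most. Time passes only in rows, so rows that repeat a pose let the fingers close. It gives the time, the measured TCP pose, the force and the opening at its end, in the units of the state.
- sense(): the state, without advancing time (a new reading comes with each control period).
- cams.camera(name): name is "scene" or "top" or "wrist"; returns the picture (400x640x3 uint8, red, green, blue); there is no depth.
- cams.camera_info(name): a dict with "intrinsics" (3x3 intrinsics, pixels), "dist_coeffs" ([k1, k2, p1, p2, k3] as OpenCV has them; the pictures are not rectified), "camera_from_world" (4x4, takes a point from world to camera coordinates). Camera axes: x right, y down, z forward; pixel columns grow to the right and rows downward; lengths in m; the calibration is good to about 2 mm. A picture is of the moment at which its call begins: read the wrist's pose just before it. camera_info takes no time and is no camera call; for the wrist camera it gives the pose at the moment of the call.
- ctrl.finish_job(): hands the job in, once; it reports no verdict.
The state is a dict: "time_s": time; "q": joint angles; "qvel": joint speeds; "tau": joint torques, N m; "eef_pos": TCP position; "orientation": TCP orientation; "force": force on the tool from outside, world axes, zero at the start; "wrist_torque": the same for the moment, N m; "gripper_width": finger opening in m.
Only numpy, scipy, OpenCV 4.12 (cv2) and the standard library are available. Lean on these libraries where they do the work, as an engineer would, in place of code of your own. Each camera call takes 0.05 s, during which the arm holds its last target.

### The job

Swing the steel clamp bar of the plate shaker up and over past upright so that it stays open, then slide the white reaction plate straight out of its guide rails, and lay it down gently, wells up, wholly inside the white outline on the black reading board. Keep the plate level all the way, leave the clamp bar open for the next plate, and do not disturb the other things on the bench.

Things in the scene. Friction and masses are not known exactly. Their poses are not given: they have to be found in the camera images.
- shaker: Fixed white plate shaker, 205 x 180 mm, on the left or right of the bench. Origin on the bench under it; x runs along the guide rails to the rear, z up; the open front with the sloping control panel faces -x, roughly towards the robot. Its dark metal deck has its top 88 mm up and spans x -30 to 110, y -85 to 85 mm.
- rail_mouth (a point): Point on the deck at the open front end of the two steel guide rails (shaker x -20, y 0 mm). Rails: 80 mm long, 14 mm high, inner faces at y +-28 mm, with lips reaching 3.5 mm in over the plate's long edges 1.6 mm above it, so the plate leaves only by sliding straight to the shaker's -x. A stop closes the rear.
- clamp_bar (a joint): Angle (rad) of the clamp bar: 0 = down, rubber foot resting on the plate; grows as the free end is lifted; about 1.57 = upright; 2.1 = fully open stop, leaning back on the shaker's +y side. The 170 g bar swings freely, no latch: let go below about 1.4 it falls shut, above about 1.65 it falls open to the stop and stays there.
- bar_grip (a point): Middle of the clamp bar's round steel handle rod, 12 mm thick, 56 mm long, jutting to the shaker's +x from the bar's free end, parallel to the hinge. Moves with the bar. Bar down: shaker x 54, y -65, 128 mm above the bench (40 above the deck), free all round; the bar itself starts 27 mm away towards -x. The rod may turn between the fingers as the bar swings.
- bar_hinge (a point): Point on the clamp bar's hinge axis straight across from the grip (shaker x 54, y 45, 110 mm above the bench). The axis runs along the shaker's x. The grip circles it at 111.5 mm: from the shaker's -y side, up and over to its +y side.
- plate_center (a point): Centre, half-way up, of the loose white reaction plate, 120 x 52 x 9 mm, 40 to 85 g, ten shallow wells on top (+z). x along its length (at first the shaker's x), y across. At the start it lies on the deck between the rails, centre at shaker x -6 to 0; its front end (-x) sticks out 30 mm or more past the deck, free to grip across its 52 mm width. Slide it 85 mm to clear the rails.
- plate_corner_a (a point): Corner of the plate at x -60, y -26 mm from its centre, half-way up.
- plate_corner_b (a point): Corner of the plate at x -60, y +26 mm.
- plate_corner_c (a point): Corner of the plate at x +60, y -26 mm.
- plate_corner_d (a point): Corner of the plate at x +60, y +26 mm.
- board_center (a point): Centre of the thin white outline on top of the fixed flat black reading board (230 x 150 mm, top 12 mm above the bench), on the other side from the shaker. The outline measures 162 mm along the board's x and 92 mm along y; the plate goes inside it lengthways, either end first. A light bar 38 mm high stands along the board's far edge, 110 mm along +x.
- tube_rack: Bystander: teal rack of capped tubes, 56 x 166 mm, about 95 mm high. Origin at its foot.
- tip_box: Bystander: grey pipette-tip box with clear lid, 78 x 118 x 61 mm. Origin at its foot.
- reagent_bottle: Bystander: round reagent bottle with blue cap, white, 54 mm across, 105 mm high. Origin at its foot.
- pipette: Bystander: micropipette lying on the bench, about 225 mm long, 26 mm thick. Origin beneath its middle.
Things that resemble listed ones, but are neither listed nor needed, are in the scene too. Of the things that look like the part that bears plate_center, the middle-sized one is meant.

How it is judged:
On the way, in this order (a step that is already met when the one before it is completed fails the run):
1. the clamp bar is swung up past upright and stays open (joint above 1.75 rad) with the plate still in its place (moved less than 8 mm) (value of joint clamp_bar above 1.75 rad and distance of plate_center from where it was at the start of the episode below 0.008 m), for 0.2 s.
2. the plate is slid forward along the rails: its centre more than 60 mm in front of the shaker's origin, still at deck height within 15 mm (x of plate_center in the frame of shaker below -0.06 m and y of plate_center in the frame of shaker between -0.03 and 0.03 m and height (world z) of plate_center between 0.078 and 0.108 m).
At the end, for the whole second after the job is handed in: The plate lies flat (within 0.06 rad), wells up and at rest on the reading board with all four corners inside the white outline (the middle of the line, 81 x 46 mm from its centre, plus 2 mm), and the clamp bar stands open (above 1.75 rad) (x of plate_corner_a in the frame of board_center between -0.083 and 0.083 m and y of plate_corner_a in the frame of board_center between -0.048 and 0.048 m and x of plate_corner_b in the frame of board_center between -0.083 and 0.083 m and y of plate_corner_b in the frame of board_center between -0.048 and 0.048 m and x of plate_corner_c in the frame of board_center between -0.083 and 0.083 m and y of plate_corner_c in the frame of board_center between -0.048 and 0.048 m and x of plate_corner_d in the frame of board_center between -0.083 and 0.083 m and y of plate_corner_d in the frame of board_center between -0.048 and 0.048 m and angle between plate_center's own z axis and vertical below 0.06 rad and z of plate_center in the frame of board_center between 0.001 and 0.008 m and linear speed of plate below 0.01 m/s and value of joint clamp_bar above 1.75 rad); the robot touches nothing.
It fails at once if the plate is tilted more than 0.35 rad (20 degrees) (angle between plate_center's own z axis and vertical above 0.35 rad).
It fails at once if the plate is dropped or thrown (faster than 0.5 m/s while no finger touches it) (linear speed of plate above 0.5 m/s and contact force between the fingers and plate below 0.05 N).
It fails at once if the tube rack, tip box, reagent bottle or pipette is shifted by more than 30 mm (distance of any of tube_rack, tip_box, reagent_bottle, pipette from where it was at the start of the episode above 0.03 m).
It also fails if it takes over 58 s, if anything falls off the work surface, if the arm or the gripper's body presses on something with over 40 N, if the wrist force passes 120 N, or if a joint passes its speed limit or range.

## Working session

There is one attempt and no reset: what is moved stays moved. The work goes in short steps, Python scripts to look and compute and a tool call to move; the robot and the scene stay as the last step left them, time stands still between calls to the robot, and variables do not carry over. Pictures are saved under pics/ and viewed, and the job is handed in when it is done.

Besides the shell and the picture viewer there is one more tool, called after "Emit:" as a command line: name --pt "numbers of a row" for each row, then --argument value for the rest. move_arm: Moves the arm, as the interface text tells. Its arguments: {"type":"object","properties":{"slide":{"type":"array","items":{"type":"array","items":{"type":"number"}}},"yaw":{"type":"array","items":{"type":"number"}},"hand":{"type":"number"}},"required":["slide","yaw"]}

```bash
ls; mkdir -p pics; python3 - <<'E'
from workcell import sense, cams, ctrl
import cv2, numpy as np
s=sense(); print(s)
for n in ("scene","top","wrist"):
    im=cams.camera(n); cv2.imwrite(f"pics/{n}0.png",im[:,:,::-1])
    i=cams.camera_info(n); print(n,i)
E
```

```text
pics
{'time_s': 0.0, 'q': array([-1.24564155,  0.43521084,  0.02495213,  1.57403519, -0.01160375,
        1.13400546, -0.07512046]), 'qvel': array([ 6.97227562e-04, -3.10120648e-04,  4.43260839e-04,  1.37724992e-05,
        4.11702599e-05,  5.20192312e-04,  2.35267542e-04]), 'tau': array([ 7.28765499e-04, -6.67855024e+01,  9.85124074e-01, -3.14451599e+01,
       -6.05428079e-02,  4.26883483e-02,  1.56073493e-04]), 'eef_pos': array([0.25910306, 0.56822404, 0.22067622]), 'orientation': array([-0.38278667,  0.59517118,  0.38213487,  0.59432195]), 'force': array([0.16977403, 0.37051507, 0.19514783]), 'wrist_torque': array([-0.00900381,  0.02562049,  0.03057748]), 'gripper_width': 0.0917698495721882}
scene {'intrinsics': array([[514.13805069,   0.        , 321.43884052],
       [  0.        , 514.13805069, 203.20696644],
       [  0.        ,   0.        ,   1.        ]]), 'dist_coeffs': array([0.04983283, 0.        , 0.        , 0.        , 0.        ]), 'camera_from_world': array([[ 0.80231434,  0.59675232,  0.01335545, -0.46271524],
       [ 0.44318641, -0.58056351, -0.68303135, -0.178
[... 493 characters left out ...]
962, -0.01464455, -0.19228617,  0.58859477],
       [ 0.19234837, -0.00295124, -0.98132227,  1.43106954],
       [ 0.        ,  0.        ,  0.        ,  1.        ]])}
wrist {'intrinsics': array([[338.82418407,   0.        , 318.18244856],
       [  0.        , 338.82418407, 197.82226684],
       [  0.        ,   0.        ,   1.        ]]), 'dist_coeffs': array([-0.06556366,  0.        ,  0.        ,  0.        ,  0.        ]), 'camera_from_world': array([[ 0.41535537,  0.90965801, -0.00148776, -0.62544736],
       [ 0.87102589, -0.39724307,  0.28898414, -0.03629317],
       [ 0.26228574, -0.12132699, -0.95733273,  0.39074858],
       [ 0.        ,  0.        ,  0.        ,  1.        ]])}
```

View pics/scene0.png

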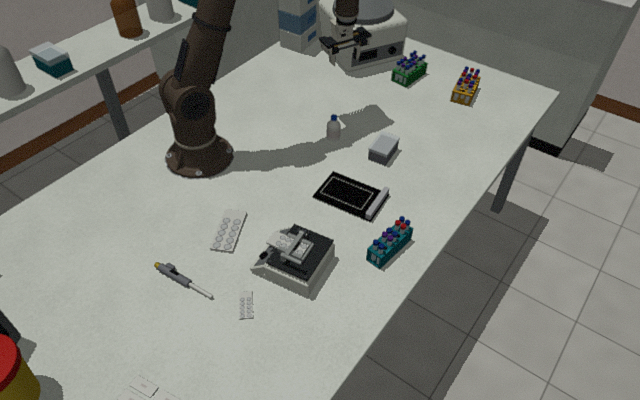

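View pics/top0.png

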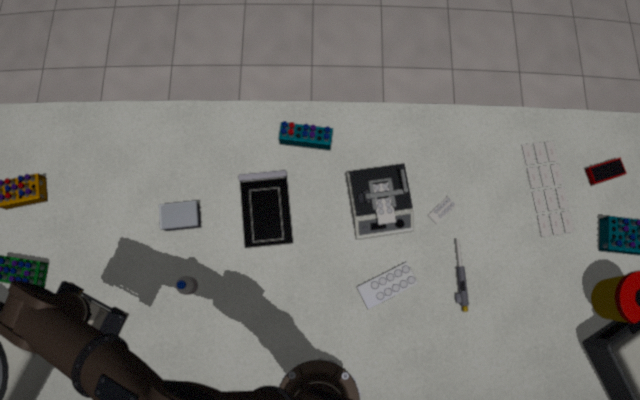

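View pics/wrist0.png

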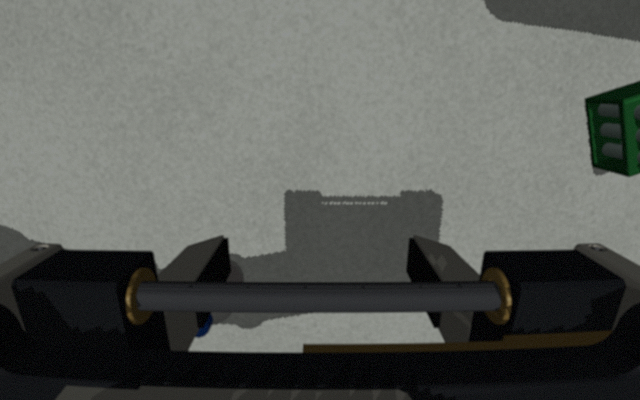

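The top view shows the shaker at about (380,200), the board at (266,210), the rack at (306,135), the tip box at (180,215), the bottle at (187,285) and the pipette at (460,280). I'll zoom in for corners.

```bash
python3 - <<'E'
import cv2
t=cv2.imread("pics/top0.png"); s=cv2.imread("pics/scene0.png")
cv2.imwrite("pics/topz.png",cv2.resize(t[150:250,335:425],None,fx=6,fy=6,interpolation=cv2.INTER_CUBIC))
cv2.imwrite("pics/topb.png",cv2.resize(t[160:260,225:305],None,fx=6,fy=6,interpolation=cv2.INTER_CUBIC))
cv2.imwrite("pics/scz.png",cv2.resize(s[215:300,245:345],None,fx=7,fy=7,interpolation=cv2.INTER_CUBIC))
E
```

```text
(no output)
```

View pics/topz.png

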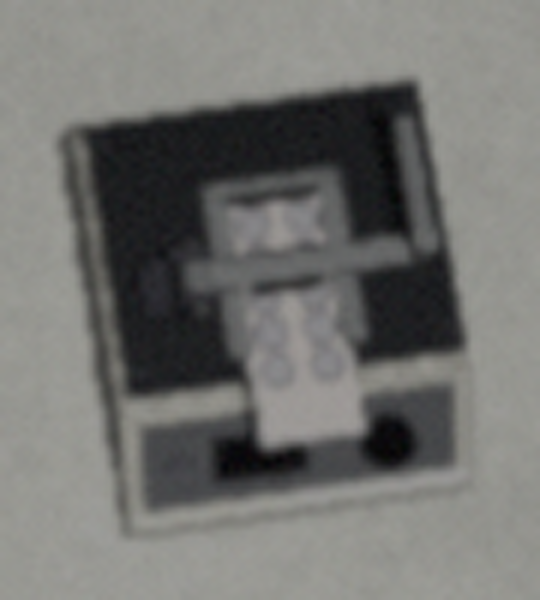

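View pics/topb.png

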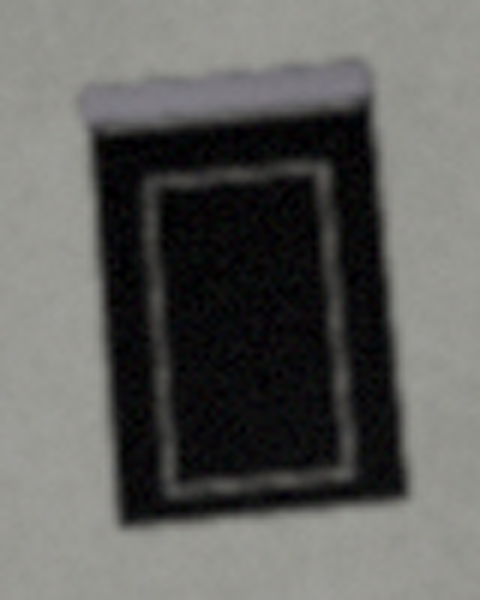

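View pics/scz.png

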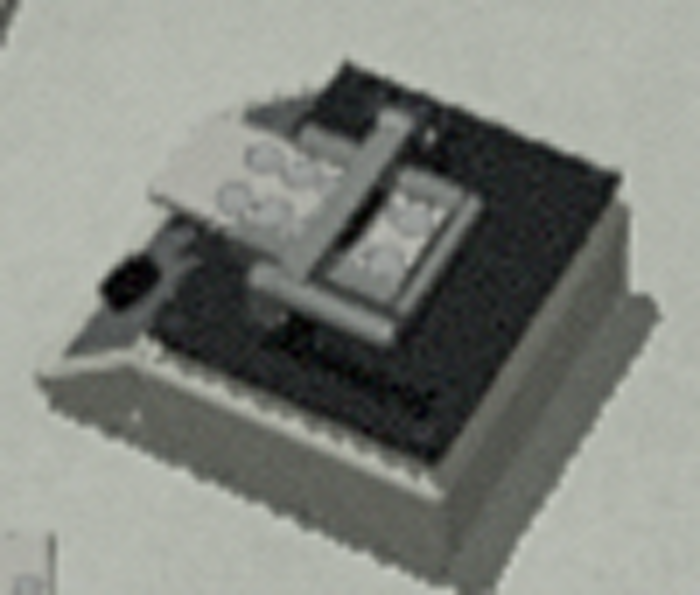

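```bash
cat > h.py <<'E'
import numpy as np, cv2
from scipy.optimize import least_squares
from scipy.spatial.transform import Rotation as R
from workcell import sense, cams, ctrl
def pix(uv,info,z):
    p=cv2.undistortPoints(np.array(uv,float).reshape(-1,1,2),info["intrinsics"],info["dist_coeffs"]).reshape(-1,2)
    T=info["camera_from_world"];Rm=T[:3,:3];c=-Rm.T@T[:3,3]
    d=np.c_[p,np.ones(len(p))]@Rm
    z=np.broadcast_to(z,(len(p),))
    return c+d*((z-c[2])/d[:,2])[:,None]
def proj(P,info):
    T=info["camera_from_world"]
    P=np.atleast_2d(P)
    uv,_=cv2.projectPoints(P,cv2.Rodrigues(T[:3,:3])[0],T[:3,3],info["intrinsics"],info["dist_coeffs"])
    return uv.reshape(-1,2)
def body(pose,L):
    x,y,a=pose;c,s=np.cos(a),np.sin(a);L=np.atleast_2d(np.array(L,float))
    return np.c_[x+c*L[:,0]-s*L[:,1],y+s*L[:,0]+c*L[:,1],L[:,2]]
def fit(obs,x0):
    # obs list of (info, uv(N,2), local pts (N,3))
    f=lambda p:np.concatenate([(proj(body(p,L),i)-np.array(uv,float)).ravel() for i,uv,L in obs])
    r=least_squares(f,x0,loss='soft_l1'); return r.x,f(r.x).reshape(-1,2)
def tool(P,s=None):
    "world points -> tool frame mm from TCP"
    s=s or sense(); return R.from_quat(s['orientation']).inv().apply(np.atleast_2d(P)-s['eef_pos'])*1000
E
python3 - <<'E'
from h import *
np.set_printoptions(precision=4,suppress=True)
it=cams.camera_info("top")
c=lambda pts,o:(np.array(pts,float)+.5)/6-.5+np.array(o)
uv=c([(415,83),(88,128),(130,393),(465,352)],(335,150))
L=[(.11,-.085,.088),(.11,.085,.088),(-.03,.085,.088),(-.03,-.085,.088)]
p,e=fit([(it,uv,L)],[.6,-.15,0]);print("shaker",p,e)
print(pix(c([(262,447),(365,437)],(335,150)),it,.097), "plate front; expected L(-.06..)")
print(body(p,[(-.06,.026,0),(-.06,-.026,0)]))
print("rod",pix(c([(405,120),(427,245)],(335,150)),it,.128), body(p,[(.082,-.065,.128),(.026,-.065,.128),(.054,-.065,.128)]))
uvb=c([(152,181),(324,170),(348,472),(172,487)],(225,160))
Lb=[(.081,.046,.012),(.081,-.046,.012),(-.081,-.046,.012),(-.081,.046,.012)]
b,e=fit([(it,uvb,Lb)],[.6,.15,0]);print("board",b,e)
s=sense(); print(R.from_quat(s['orientation']).as_matrix())
n=lambda P,z:pix([P],it,z)[0]
for nm,P,z in [("rack",(306,128),.09),("tipbox",(180,213),.061),("bottle",(187,284),.105),("pip",(460,280),.013),("bigplate",(388,284),.01)]: print(nm,n(P,z))
E
```

```text
shaker [ 0.5879 -0.1862  0.1518] [[ 0.5521 -0.2974]
 [-0.4439 -0.5165]
 [-0.3454  0.9502]
 [ 0.2747  0.0072]]
[[ 0.5209 -0.1715  0.097 ]
 [ 0.5265 -0.222   0.097 ]] plate front; expected L(-.06..)
[[ 0.5246 -0.1696  0.    ]
 [ 0.5325 -0.221   0.    ]]
rod [[ 0.6783 -0.2393  0.128 ]
 [ 0.616  -0.2487  0.128 ]] [[ 0.6788 -0.2381  0.128 ]
 [ 0.6234 -0.2466  0.128 ]
 [ 0.6511 -0.2423  0.128 ]]
board [0.5609 0.166  0.1021] [[-0.2163  0.0178]
 [ 0.3301 -0.6629]
 [ 0.1764  0.2449]
 [-0.2882  0.2821]]
[[-0.0004 -0.9099  0.4149]
 [-0.0011  0.4149  0.9099]
 [-1.     -0.0001 -0.0012]]
rack [0.815  0.0453 0.09  ]
tipbox [0.551  0.4228 0.061 ]
bottle [0.3375 0.3772 0.105 ]
pip [ 0.3632 -0.4338  0.013 ]
bigplate [ 0.3503 -0.2111  0.01  ]
```

```bash
python3 - <<'E'
from h import *
np.set_printoptions(precision=1,suppress=True)
i=cams.camera_info("wrist");T=i["camera_from_world"]
c=-T[:3,:3].T@T[:3,3]
print("cam in tool mm",tool(c)); s=sense()
print("optical axis in tool",R.from_quat(s['orientation']).inv().apply(T[2,:3]),"im right",R.from_quat(s['orientation']).inv().apply(T[0,:3]))
p=[.5879,-.1862,.1518]
print("to hover",tool(body(p,[(-.06,0,.33)])), tool([.45,.1,.33]))
E
```

```text
cam in tool mm [[-162.8   77.9    1.3]]
optical axis in tool [ 1.  -0.3 -0. ] im right [ 0. -0.  1.]
to hover [[-108.4 -562.  -583.1]] [[-108.7 -368.  -347. ]]
```

Emit:
move_arm --pt "-108 -28 -29" --pt "-108 -56 -58" --pt "-108 -84 -87" --pt "-108 -112 -116" --pt "-108 -140 -145" --yaw '[7, 14, 21, 28, 35]'

```text
time_s: 0.57
eef_pos: [0.314, 0.4148, 0.3261]
orientation: [-0.183, 0.682, 0.185, 0.683]
force: [0.8, 0.7, -0.1]
gripper_width: 0.0919
```

```bash
cat >> h.py <<'E'
SH=[.5879,-.1862,.1518]; BD=[.5609,.166,.1021]
def go(P,ang,s=None):
    "slide mm and yaw deg to bring TCP to world P with tool z along world angle ang (deg)"
    s=s or sense(); M=R.from_quat(s['orientation']).as_matrix()
    cur=np.degrees(np.arctan2(M[1,2],M[0,2])); d=(ang-cur+180)%360-180
    print("t",round(s['time_s'],2),"slide",np.round(tool(P,s)[0],1),"yaw",round(-d,2),"eef",np.round(s['eef_pos'],4),"F",np.round(s['force'],1),"w",round(s['gripper_width'],4),"q",np.round(s['q'],2))
E
python3 - <<'E'
from h import *
go(body(SH,[(-.06,0,.33)])[0], np.degrees(SH[2])-90)
E
```

```text
t 0.57 slide [  -5.1 -635.2 -121.3] yaw 111.5 eef [0.314  0.4148 0.3261] F [ 0.8  0.7 -0.1] w 0.0919 q [-1.18  0.18  0.19  1.67 -0.04  1.29 -0.46]
```

Emit:
move_arm --pt "-5 -36 -7" --pt "-5 -72 -14" --pt "-5 -108 -21" --pt "-5 -144 -28" --pt "-5 -180 -35" --yaw '[7, 14, 21, 28, 35]'

```text
time_s: 0.98
eef_pos: [0.3747, 0.2408, 0.3295]
orientation: [0.03, 0.707, -0.03, 0.706]
force: [0.6, 0.6, -0.0]
gripper_width: 0.0917
```

```bash
python3 - <<'E'
from h import *
go(body(SH,[(-.06,0,.33)])[0], np.degrees(SH[2])-90)
E
```

```text
t 0.98 slide [  -0.7 -421.5  190.2] yaw 76.45 eef [0.3747 0.2408 0.3295] F [ 0.6  0.6 -0. ] w 0.0917 q [-1.03  0.04  0.36  1.83 -0.02  1.28 -0.75]
```

Emit:
move_arm --pt "0 -36 16" --pt "0 -72 32" --pt "0 -108 48" --pt "0 -144 64" --pt "0 -180 80" --yaw '[7, 14, 21, 28, 35]'

```text
time_s: 1.4
eef_pos: [0.4402, 0.055, 0.3296]
orientation: [0.241, 0.665, -0.241, 0.665]
force: [1.8, -0.2, -1.1]
gripper_width: 0.0922
```

```bash
python3 - <<'E'
from h import *
go(body(SH,[(-.06,0,.33)])[0], np.degrees(SH[2])-90)
E
```

```text
t 1.4 slide [  -0.5 -135.5  228.2] yaw 41.45 eef [0.4402 0.055  0.3296] F [ 1.8 -0.2 -1.1] w 0.0922 q [-0.8   0.03  0.58  1.84 -0.02  1.28 -0.91]
```

Emit:
move_arm --pt "0 -20 33" --pt "0 -40 66" --pt "0 -60 99" --pt "0 -80 132" --pt "0 -100 165" --yaw '[7, 14, 21, 28, 35]'

```text
time_s: 1.82
eef_pos: [0.504, -0.1269, 0.3297]
orientation: [0.43, 0.562, -0.429, 0.562]
force: [0.1, 0.1, -0.8]
gripper_width: 0.0918
```

```bash
python3 - <<'E'
from h import *
go(body(SH,[(-.06,0,.33)])[0], np.degrees(SH[2])-90)
E
```

```text
t 1.82 slide [-0.4  5.8 72.4] yaw 6.48 eef [ 0.504  -0.1269  0.3297] F [ 0.1  0.1 -0.8] w 0.0918 q [-0.52  0.21  0.82  1.7  -0.16  1.3  -0.97]
```

Emit:
move_arm --pt "0 3 36" --pt "0 6 72" --pt "0 6 72" --pt "0 6 72" --yaw '[6.5, 6.5, 6.5, 6.5]'

```text
time_s: 2.15
eef_pos: [0.5284, -0.1955, 0.329]
orientation: [0.46, 0.537, -0.461, 0.537]
force: [-0.6, 1.1, 0.1]
gripper_width: 0.0919
```

```bash
python3 - <<'E'
from h import *
go(body(SH,[(-.06,0,.33)])[0], np.degrees(SH[2])-90)
i=cams.camera_info("wrist"); np.savez("pics/w1.npz",**i)
im=cams.camera("wrist"); cv2.imwrite("pics/w1.png",im[:,:,::-1])
E
```

```text
t 2.15 slide [-1.   0.3 -0.2] yaw 0.03 eef [ 0.5284 -0.1955  0.329 ] F [-0.6  1.1  0.1] w 0.0919 q [-0.37  0.32  0.86  1.6  -0.25  1.33 -0.89]
```

View pics/w1.png

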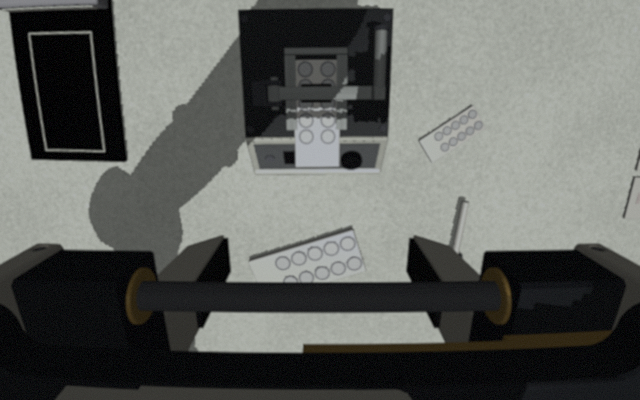

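The wrist view shows the shaker with deck corners about (239,10), (392,10), (246,136) and (390,138), the handle rod at (380,50) and the board outline at (30,30)–(103,150). I'll check it against projections.

```bash
python3 - <<'E'
from h import *
np.set_printoptions(precision=4,suppress=True)
i=dict(np.load("pics/w1.npz")); T=i["camera_from_world"]; print(-T[:3,:3].T@T[:3,3])
print(proj(body(SH,[(.11,-.085,.088),(.11,.085,.088),(-.03,.085,.088),(-.03,-.085,.088),(-.06,.026,.097),(-.06,-.026,.097),(.082,-.065,.128),(.026,-.065,.128)]),i))
print(proj(body(BD,[(.081,.046,.012),(.081,-.046,.012),(-.081,-.046,.012),(-.081,.046,.012)]),i))
im=cv2.imread("pics/w1.png")
cv2.imwrite("pics/w1z.png",cv2.resize(im[0:180,230:400],None,fx=4.5,fy=3.3*1,interpolation=cv2.INTER_CUBIC))
E
```

```text
[ 0.6071 -0.1825  0.4916]
[[396.5386  10.1704]
 [240.3713  10.1188]
 [246.8877 138.5777]
 [389.9784 138.5623]
 [296.4915 164.8144]
 [340.4238 164.8058]
 [384.0728  30.6144]
 [381.5959  88.8651]]
[[ 31.6436  33.3366]
 [ 93.6664  32.9591]
 [105.8542 151.9292]
 [ 47.5185 149.7689]]
```

View pics/w1z.png

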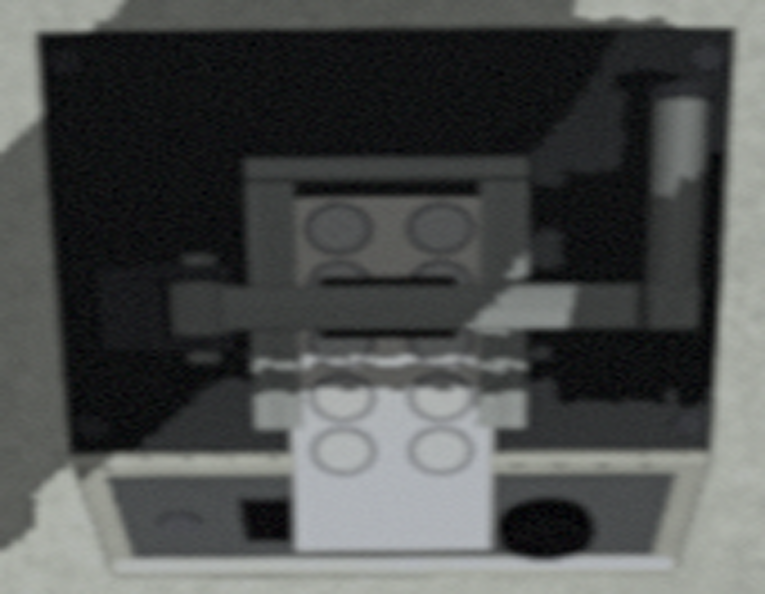

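```bash
python3 - <<'E'
from h import *
np.set_printoptions(precision=4,suppress=True)
i=dict(np.load("pics/w1.npz")); it=cams.camera_info("top")
u=lambda P:(np.array(P,float)+.5)/[4.5,3.3]-.5+[230,0]
c=lambda pts,o:(np.array(pts,float)+.5)/6-.5+np.array(o)
L=[(.11,-.085,.088),(.11,.085,.088),(-.03,.085,.088),(-.03,-.085,.088)]
uw=u([(733,30),(40,35),(72,450),(708,447)])
p,e=fit([(i,uw,L)],SH);print("wrist only",p,e.round(1).tolist())
uvt=c([(415,83),(88,128),(130,393),(465,352)],(335,150))
p2,_=fit([(i,uw,L),(it,uvt,L)],SH);print("both",p2)
r=pix(u([(680,97),(672,328)]),i,.128);pl=pix(u([(293,548),(493,547)]),i,.097)
for P in (p,p2):
  q=[P[0],P[1],0]; inv=lambda W:R.from_euler('z',-P[2]).apply(W-q)
  print("rod ends",inv(r),"plate front",inv(pl))
uvb=[(31,33),(94,32),(104.5,151),(46.5,151)]
im=cv2.imread("pics/w1.png");cv2.imwrite("pics/w1b.png",cv2.resize(im[0:180,0:140],None,fx=5,fy=3.3,interpolation=cv2.INTER_CUBIC))
k=pix(u([(545,527)]),i,.075);print("knob",inv(k)); print("front housing bottom", inv(pix(u([(115,570),(672,568)]),i,.04)))
E
```

```text
wrist only [ 0.5891 -0.1833  0.1588] [[1.0, -0.8], [-1.3, -1.1], [-0.8, 1.7], [1.1, 1.6]]
both [ 0.5888 -0.184   0.1572]
rod ends [[ 0.0814 -0.0648  0.128 ]
 [ 0.0137 -0.0655  0.128 ]] plate front [[-0.0625  0.0259  0.097 ]
 [-0.0625 -0.0268  0.097 ]]
rod ends [[ 0.0818 -0.0641  0.128 ]
 [ 0.0142 -0.0649  0.128 ]] plate front [[-0.0622  0.0264  0.097 ]
 [-0.0621 -0.0263  0.097 ]]
knob [[-0.059 -0.042  0.075]]
front housing bottom [[-0.0827  0.0847  0.04  ]
 [-0.0828 -0.0843  0.04  ]]
```

View pics/w1b.png

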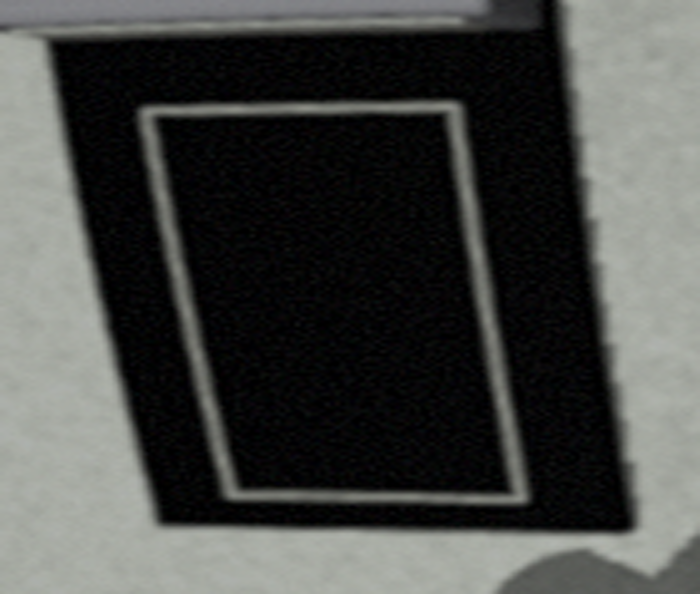

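```bash
sed -i 's/^SH=.*/SH=[.589,-.1836,.158]; BD=[.5609,.166,.1021]/' h.py; python3 - <<'E'
from h import *
np.set_printoptions(precision=4,suppress=True)
i=dict(np.load("pics/w1.npz")); it=cams.camera_info("top")
u=lambda P:(np.array(P,float)+.5)/[5,3.3]-.5
c=lambda pts,o:(np.array(pts,float)+.5)/6-.5+np.array(o)
Lb=[(.081,.046,.012),(.081,-.046,.012),(-.081,-.046,.012),(-.081,.046,.012)]
uw=u([(148,110),(455,108),(518,497),(232,494)])
print(fit([(i,uw,Lb)],BD))
uvb=c([(152,181),(324,170),(348,472),(172,487)],(225,160))
print(fit([(i,uw,Lb),(it,uvb,Lb)],BD)[0])
go(body(SH,[(.054,-.065,.180)])[0], np.degrees(SH[2])-90)
E
```

```text
(array([0.5615, 0.1697, 0.1088]), array([[-0.2751, -0.0768],
       [ 0.1057, -0.3995],
       [ 0.5676,  0.753 ],
       [-0.4198, -0.0634]]))
[0.5614 0.169  0.1085]
t 2.2 slide [148.8 115.7  64.4] yaw -0.16 eef [ 0.5285 -0.1935  0.329 ] F [-0.9  0.  -0.1] w 0.092 q [-0.37  0.32  0.86  1.6  -0.25  1.33 -0.89]
```

Emit:
move_arm --pt "20 35 19" --pt "50 70 38" --pt "90 100 55" --pt "130 116 64" --pt "149 116 64" --yaw '[0, 0, 0, 0, 0]' --hand 0.45

```text
time_s: 2.62
eef_pos: [0.6563, -0.2363, 0.1793]
orientation: [0.459, 0.538, -0.458, 0.539]
force: [0.6, -0.1, -1.0]
gripper_width: 0.063
```

```bash
python3 - <<'E'
from h import *
i=cams.camera_info("wrist"); np.savez("pics/w2.npz",**i)
im=cams.camera("wrist"); cv2.imwrite("pics/w2.png",im[:,:,::-1])
go(body(SH,[(.054,-.065,.136)])[0], np.degrees(SH[2])-90)
print(proj(body(SH,[(.082,-.065,.128),(.026,-.065,.128),(.054,-.065,.128)]),i))
E
```

```text
t 2.67 slide [33.8 -1.4  5. ] yaw 0.13 eef [ 0.6534 -0.2343  0.1698] F [-1.5  2.7 -6.5] w 0.0593 q [-0.16  0.68  0.74  1.48 -0.48  1.18 -0.75]
[[323.06616107 184.42061547]
 [322.57935006 261.74898018]
 [322.81789438 224.51142583]]
```

View pics/w2.png

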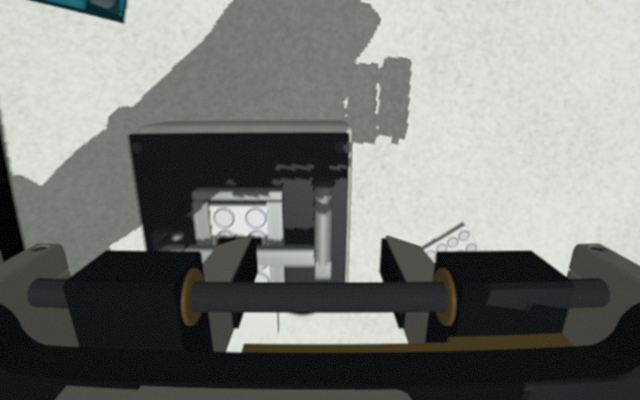

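The rod runs (323,195)–(323,275) in the image, horizontally centred between the fingers as predicted. The arm was still settling, so I'll hold and re-check.

Emit:
move_arm --pt "0 0 0" --pt "0 0 0" --pt "0 0 0" --pt "0 0 0" --yaw '[0, 0, 0, 0]'

```text
time_s: 3.0
eef_pos: [0.6542, -0.238, 0.1838]
orientation: [0.46, 0.536, -0.458, 0.539]
force: [-0.5, 0.9, -0.3]
gripper_width: 0.042
```

```bash
python3 - <<'E'
from h import *
i=cams.camera_info("wrist"); np.savez("pics/w3.npz",**i)
go(body(SH,[(.054,-.065,.136)])[0], np.degrees(SH[2])-90)
im=cams.camera("wrist"); cv2.imwrite("pics/w3.png",cv2.resize(im[100:300,120:400,::-1],None,fx=2.8,fy=2.8,interpolation=cv2.INTER_CUBIC))
print((proj(body(SH,[(.082,-.065,.128),(.026,-.065,.128),(.054,-.065,.128)]),i)-[120,100])*2.8)
E
```

```text
t 3.0 slide [47.8 -2.   1. ] yaw -0.04 eef [ 0.6542 -0.238   0.1838] F [-0.5  0.9 -0.3] w 0.042 q [-0.16  0.66  0.75  1.47 -0.47  1.19 -0.76]
[[562.22820482 222.33163455]
 [561.97408356 436.79783803]
 [562.10269834 333.40265366]]
```

View pics/w3.png

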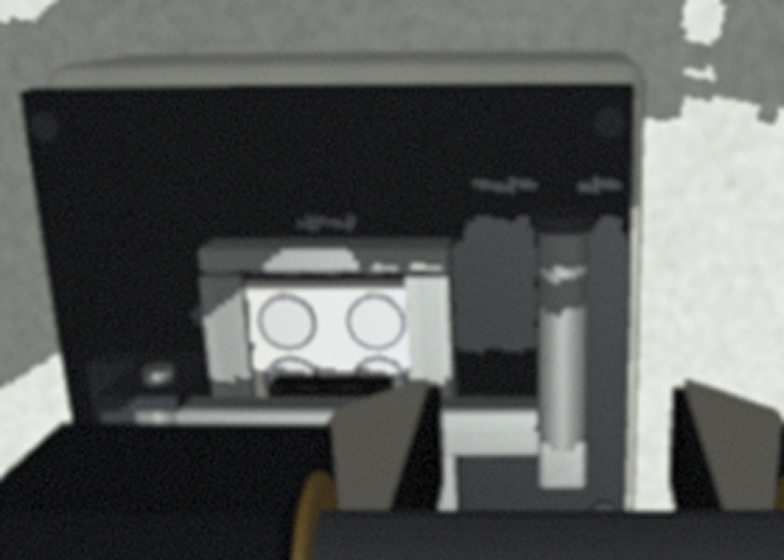

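Rod matches the projection (far end at row ~225, bar at ~443–490 of the crop). Descending.

Emit:
move_arm --pt "15 -1 1" --pt "30 -2 1" --pt "42 -2 1" --pt "47 -2 1" --pt "47 -2 1" --yaw '[0, 0, 0, 0, 0]'

```text
time_s: 3.47
eef_pos: [0.6512, -0.2388, 0.133]
orientation: [0.459, 0.538, -0.459, 0.537]
force: [-0.4, 0.9, -0.7]
gripper_width: 0.0416
```

Emit:
move_arm --pt "0 0 0" --pt "0 0 0" --pt "0 0 0" --yaw '[0, 0, 0]'

```text
time_s: 3.72
eef_pos: [0.6521, -0.2396, 0.1345]
orientation: [0.459, 0.537, -0.459, 0.538]
force: [0.3, -0.2, 1.0]
gripper_width: 0.0414
```

```bash
python3 - <<'E'
from h import *
go(body(SH,[(.054,-.065,.136)])[0], np.degrees(SH[2])-90)
E
```

```text
t 3.72 slide [-1.5  0.5 -0.3] yaw -0.07 eef [ 0.6521 -0.2396  0.1345] F [ 0.3 -0.2  1. ] w 0.0414 q [-0.15  0.71  0.72  1.52 -0.5   1.1  -0.73]
```

Good. Close on the rod.

Emit:
move_arm --pt "0 0 0" --pt "0 0 0" --pt "0 0 0" --pt "0 0 0" --pt "0 0 0" --yaw '[0, 0, 0, 0, 0]' --hand 0

```text
time_s: 4.13
eef_pos: [0.6516, -0.2394, 0.1335]
orientation: [0.459, 0.538, -0.459, 0.538]
force: [0.5, -0.4, 0.4]
gripper_width: 0.0127
```

Emit:
move_arm --pt "0 0 0" --pt "0 0 0" --yaw '[0, 0]'

```text
time_s: 4.3
eef_pos: [0.6516, -0.2394, 0.1335]
orientation: [0.459, 0.538, -0.459, 0.538]
force: [-0.3, -0.2, -0.2]
gripper_width: 0.0014
```

```bash
python3 - <<'E'
from h import *
s=sense();go(body(SH,[(.054,-.065,.136)])[0], np.degrees(SH[2])-90)
np.set_printoptions(precision=1,suppress=True)
def g(t): return np.array([-110*np.cos(t)+18*np.sin(t), 18*np.cos(t)+110*np.sin(t)])
for d in np.arange(8,121,8):
    v=g(np.radians(d))-g(0); print(d,"x",-v[1].round(1),"z",-v[0].round(1))
E
```

```text
t 4.3 slide [-2.5  1.   0.1] yaw -0.07 eef [ 0.6516 -0.2394  0.1335] F [-0.3 -0.2 -0.2] w 0.0014 q [-0.15  0.71  0.72  1.53 -0.5   1.1  -0.73]
8 x -15.1 z -3.6
16 x -29.6 z -9.2
24 x -43.2 z -16.8
32 x -55.6 z -26.3
40 x -66.5 z -37.3
48 x -75.8 z -49.8
56 x -83.3 z -63.4
64 x -88.8 z -78.0
72 x -92.2 z -93.1
80 x -93.5 z -108.6
88 x -92.6 z -124.2
96 x -89.5 z -139.4
104 x -84.4 z -154.1
112 x -77.2 z -167.9
120 x -68.3 z -180.6
```

The gripper closed completely, so it missed the rod. Looking.

```bash
python3 - <<'E'
from h import *
i=cams.camera_info("wrist"); np.savez("pics/w4.npz",**i)
im=cams.camera("wrist"); cv2.imwrite("pics/w4.png",im[:,:,::-1])
im=cams.camera("scene"); cv2.imwrite("pics/s4.png",cv2.resize(im[180:310,220:370,::-1],None,fx=5,fy=4.5,interpolation=cv2.INTER_CUBIC))
im=cams.camera("top"); cv2.imwrite("pics/t4.png",cv2.resize(im[140:260,320:440,::-1],None,fx=5,fy=5,interpolation=cv2.INTER_CUBIC))
E
```

```text
(no output)
```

View pics/w4.png

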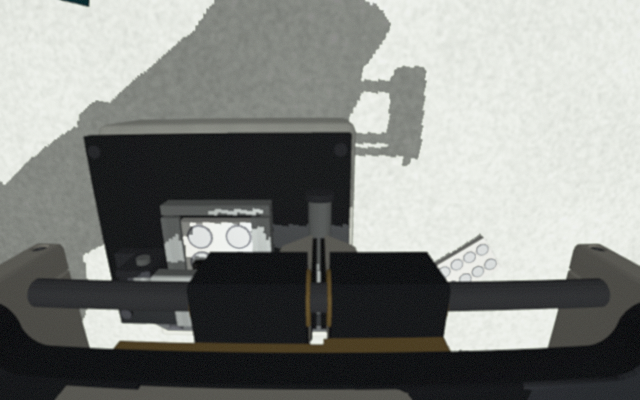

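View pics/s4.png

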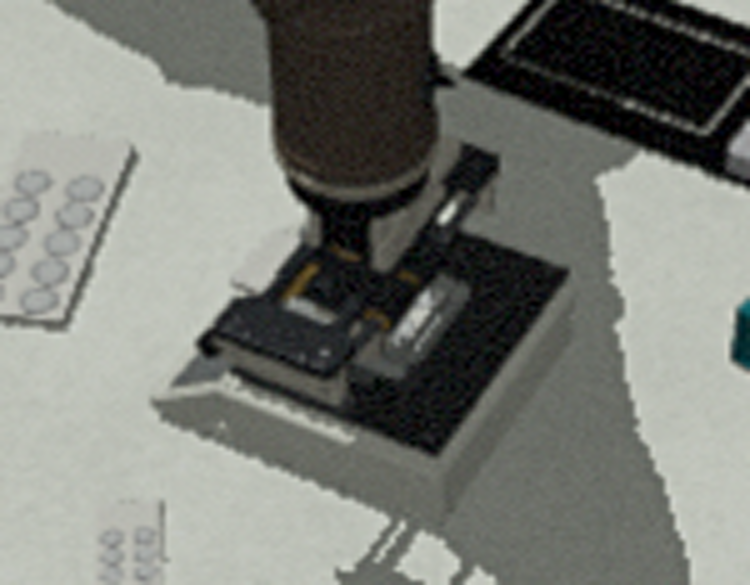

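View pics/t4.png

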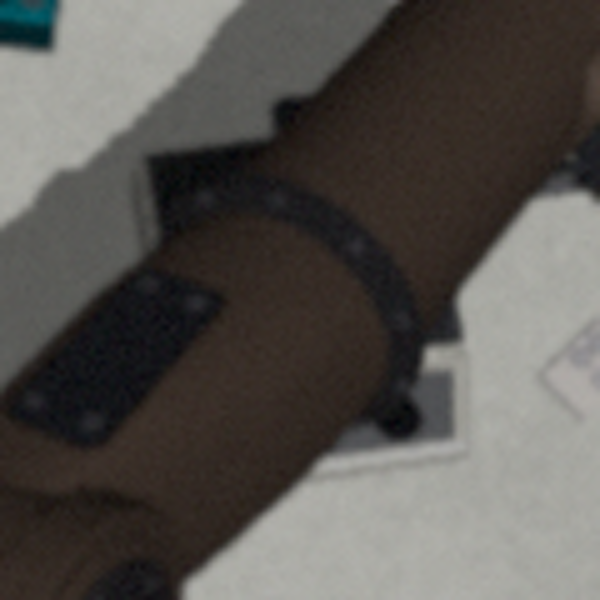

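```bash
python3 - <<'E'
from h import *
np.set_printoptions(precision=1,suppress=True)
i=dict(np.load("pics/w4.npz"))
for z in (.1,.115,.128,.14): print(z,proj(body(SH,[(.082,-.059,z),(.082,-.071,z),(.065,-.065,z)]),i).tolist())
i3=dict(np.load("pics/w3.npz"))
for z in (.1,.115,.128,.14): print(z,((proj(body(SH,[(.082,-.059,z),(.082,-.071,z),(.065,-.065,z),(.026,-.059,z),(.026,-.071,z)]),i3)-[120,100])*2.8).tolist())
print("tips",proj(sense()['eef_pos']-[0,0,.025],i), proj(sense()['eef_pos'],i))
im=cv2.imread("pics/w4.png");cv2.imwrite("pics/w4z.png",cv2.resize(im[170:350,220:420],None,fx=4,fy=3.3,interpolation=cv2.INTER_CUBIC))
E
```

```text
0.1 [[309.5661046021212, 183.5144411252944], [329.6363712976531, 183.48333062159492], [319.6139061513681, 210.40184371039686]]
0.115 [[308.903470871576, 190.26119466026788], [330.5061741151281, 190.227766625068], [319.7154296181794, 218.97229178768384]]
0.128 [[308.24205745022476, 197.00087364574253], [331.37435997669115, 196.9651076044632], [319.8162944477345, 227.49617617992934]]
0.14 [[307.5431794239454, 204.1281303157798], [332.29170527268906, 204.08985950400393], [319.9223533599014, 236.4687791287599]]
0.1 [[538.711827342549, 197.64377762514096], [583.9358371141325, 197.58673420718662], [561.2758027040626, 259.2750809875095], [539.9125788310196, 392.23673474472554], [582.4010545252601, 392.1687580701164]]
0.115 [[537.7974393195237, 210.19086106643044], [585.7668099745564, 210.1294805959813], [561.7214237296206, 275.2429166916411], [539.133063167428, 414.96730529210316], [584.0127058095774, 414.89339240604187]]
0.128 [[536.9105709943505, 222.36692601185536], [587.5427140623375, 222.30116504159747], [562.1524980237724, 290.69809583595907], [538.3840607674362, 436.83117205285674], [585.5614968539951, 436.7512234126084]]
0.14 [[536.0002317363843, 234.87199451621015], [589.3656531331526, 234.80154597195892], [562.5938045120107, 306.52889748389185], [537.6224820474984, 459.08553401274656], [587.1365213331043, 458.9990952009847]]
tips [[319.5 233.9]] [[319.7 252.4]]
```

View pics/w4z.png

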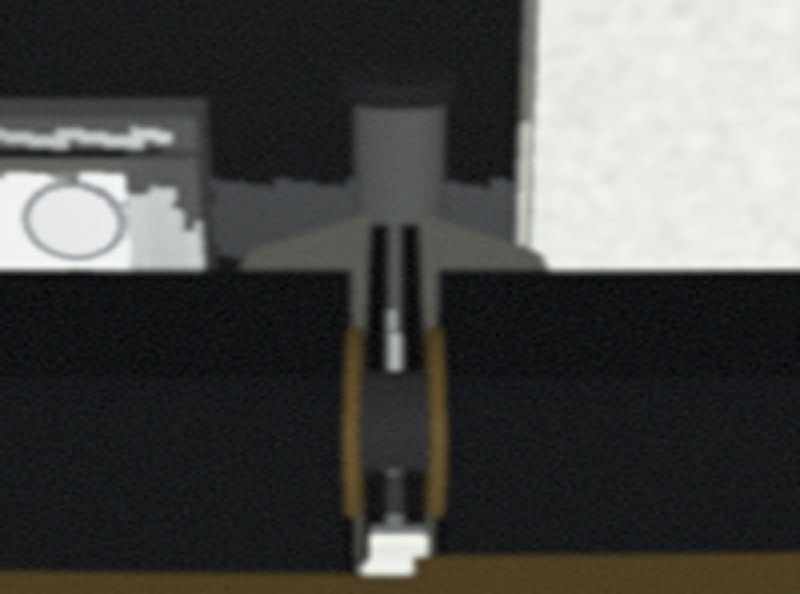

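Emit:
move_arm --pt "0 0 0" --pt "0 0 0" --pt "0 0 0" --pt "0 0 0" --pt "0 0 0" --yaw '[0, 0, 0, 0, 0]' --hand 0.3

```text
time_s: 4.87
eef_pos: [0.6516, -0.2394, 0.1335]
orientation: [0.459, 0.538, -0.459, 0.538]
force: [-0.0, -0.1, 0.4]
gripper_width: 0.0261
```

```bash
python3 - <<'E'
from h import *
s=sense();print(s['force'],s['gripper_width'],s['eef_pos'])
i=cams.camera_info("wrist"); np.savez("pics/w5.npz",**i)
im=cams.camera("wrist")[:,:,::-1]; cv2.imwrite("pics/w5.png",cv2.resize(im[170:350,220:420],None,fx=4,fy=3.3,interpolation=cv2.INTER_CUBIC))
E
```

```text
[-0.00918834 -0.12679843  0.401074  ] 0.02614330544110709 [ 0.6516371  -0.23935366  0.13352937]
```

View pics/w5.png

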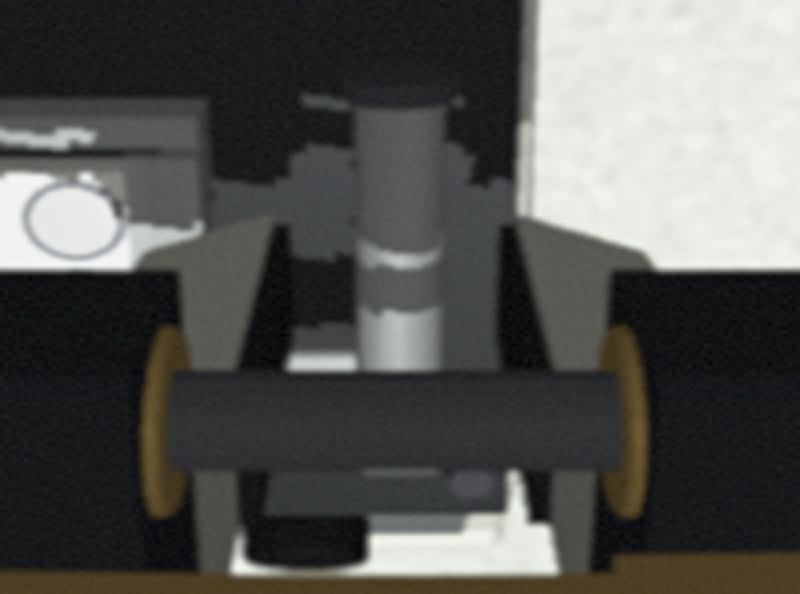

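```bash
python3 - <<'E'
from h import *
np.set_printoptions(precision=1,suppress=True)
i=dict(np.load("pics/w5.npz")); s=sense(); M=R.from_quat(s['orientation'])
for y in (9.5,0):
  for x in (0,5,10,15,20,25): print(y,x,proj(s['eef_pos']+M.apply(np.array([[x,y,-13],[x,y,13]])/1000),i).ravel())
E
```

```text
9.5 0 [294.7 235.8 344.7 235.8]
9.5 5 [295.4 232.1 344.  232.1]
9.5 10 [295.9 228.6 343.3 228.5]
9.5 15 [296.5 225.2 342.7 225.2]
9.5 20 [297.  222.  342.1 222. ]
9.5 25 [297.5 219.  341.5 219. ]
0 0 [295.1 252.4 344.3 252.3]
0 5 [295.7 248.3 343.6 248.3]
0 10 [296.3 244.4 343.  244.4]
0 15 [296.8 240.7 342.4 240.7]
0 20 [297.3 237.2 341.8 237.2]
0 25 [297.8 233.9 341.2 233.9]
```

```bash
python3 - <<'E'
import cv2
im=cv2.imread("pics/wrist0.png");cv2.imwrite("pics/w0z.png",cv2.resize(im[210:380,120:500],None,fx=2.1,fy=3,interpolation=cv2.INTER_CUBIC))
E
```

```text
(no output)
```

View pics/w0z.png

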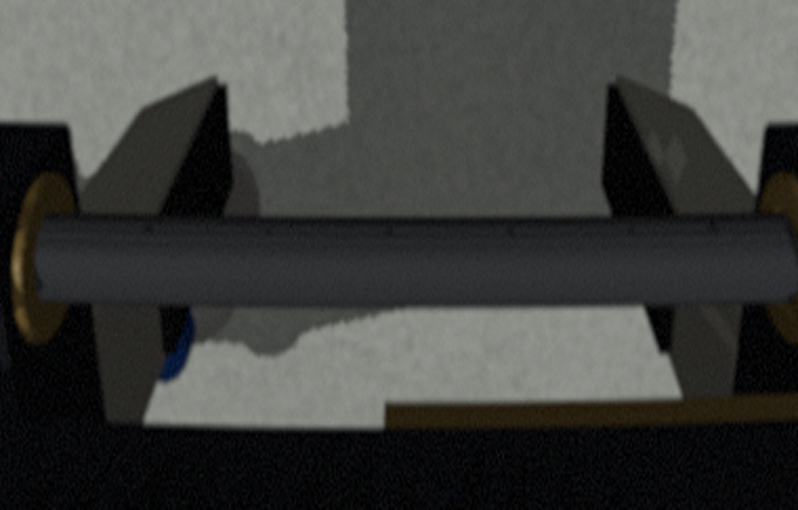

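Evidence (tip corners at (226,238)/(411,238) in the first wrist picture for a 92 mm gap, and the empty close) says the fingertips really are about at the reported TCP, not 25 mm ahead. I'll lower in stages while watching force.

Emit:
move_arm --pt "6 0 0" --pt "12 0 0" --pt "16 0 0" --pt "16 0 0" --pt "16 0 0" --yaw '[0, 0, 0, 0, 0]'

```text
time_s: 5.33
eef_pos: [0.6513, -0.2392, 0.1169]
orientation: [0.459, 0.538, -0.459, 0.537]
force: [-0.6, 0.0, -0.1]
gripper_width: 0.0275
```

```bash
python3 - <<'E'
from h import *
s=sense();print(s['force'],s['gripper_width'],s['eef_pos'])
i=cams.camera_info("wrist"); np.savez("pics/w6.npz",**i)
im=cams.camera("wrist")[:,:,::-1]; cv2.imwrite("pics/w6.png",cv2.resize(im[130:350,180:460],None,fx=2.8,fy=2.7,interpolation=cv2.INTER_CUBIC))
im=cams.camera("scene"); cv2.imwrite("pics/s6.png",cv2.resize(im[180:310,220:370,::-1],None,fx=5,fy=4.5,interpolation=cv2.INTER_CUBIC))
E
```

```text
[-0.5660774   0.01685147 -0.05827323] 0.027502479138180696 [ 0.65131487 -0.23919991  0.11693254]
```

View pics/w6.png

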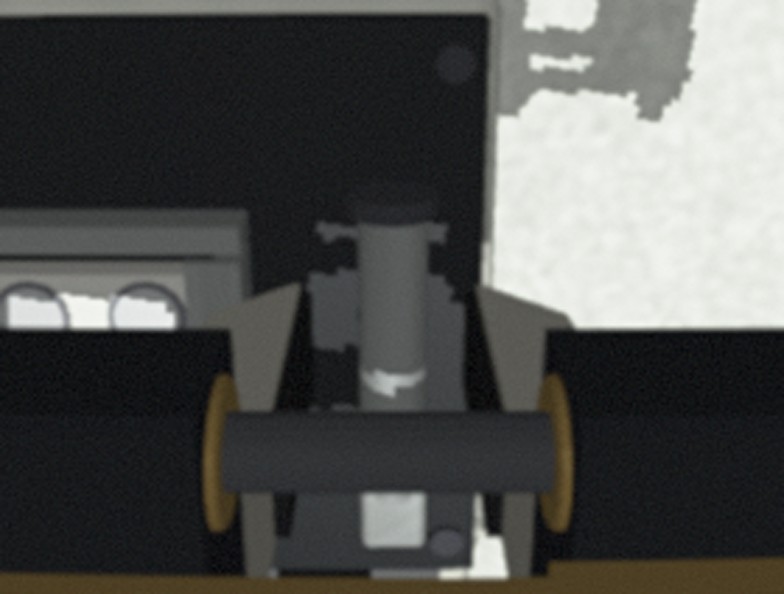

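View pics/s6.png

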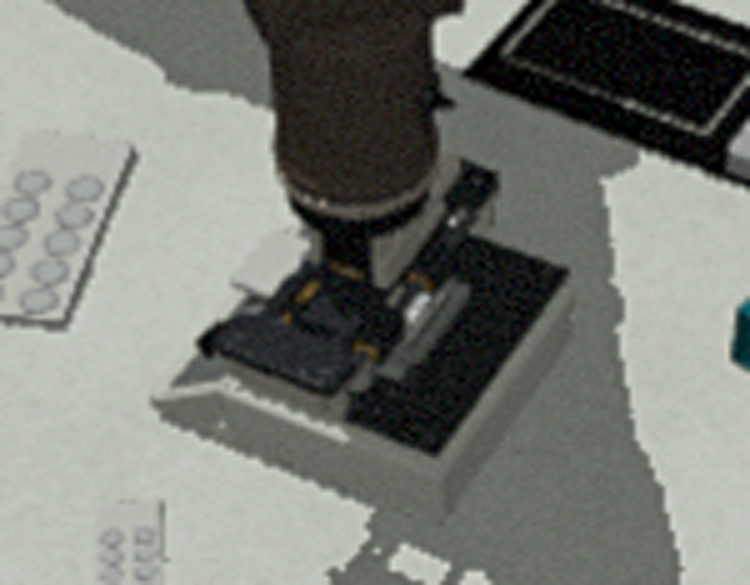

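Emit:
move_arm --pt "2 0 0" --pt "3 0 0" --pt "4 0 0" --pt "5 0 0" --pt "5 0 0" --yaw '[0, 0, 0, 0, 0]'

```text
time_s: 5.85
eef_pos: [0.6515, -0.2393, 0.1123]
orientation: [0.459, 0.538, -0.459, 0.538]
force: [1.0, -0.7, 0.4]
gripper_width: 0.0274
```

Emit:
move_arm --pt "2 0 0" --pt "4 0 0" --pt "4 0 0" --yaw '[0, 0, 0]'

```text
time_s: 6.1
eef_pos: [0.6514, -0.2392, 0.108]
orientation: [0.459, 0.538, -0.459, 0.537]
force: [0.2, -1.6, -0.3]
gripper_width: 0.0274
```

Emit:
move_arm --pt "0 0 0" --pt "0 0 0" --pt "0 0 0" --pt "0 0 0" --pt "0 0 0" --yaw '[0, 0, 0, 0, 0]' --hand 0

```text
time_s: 6.52
eef_pos: [0.6518, -0.2401, 0.1088]
orientation: [0.459, 0.537, -0.46, 0.538]
force: [0.5, -1.9, -1.1]
gripper_width: 0.0111
```

Held at 11 mm (the 12 mm rod). Swing along the arc.

Emit:
move_arm --pt "-7 0 -1.5" --pt "-15 0 -3.6" --pt "-22 0 -6" --pt "-30 0 -9.2" --pt "-30 0 -9.2" --yaw '[0, 0, 0, 0, 0]'

```text
time_s: 6.93
eef_pos: [0.6503, -0.2306, 0.1403]
orientation: [0.459, 0.537, -0.459, 0.538]
force: [0.2, -5.7, 0.2]
gripper_width: 0.011
```

```bash
python3 - <<'E'
from h import *
im=cams.camera("scene"); cv2.imwrite("pics/s7.png",cv2.resize(im[180:310,220:370,::-1],None,fx=5,fy=4.5,interpolation=cv2.INTER_CUBIC))
im=cams.camera("wrist"); cv2.imwrite("pics/w7.png",cv2.resize(im[130:350,180:460,::-1],None,fx=2.8,fy=2.7,interpolation=cv2.INTER_CUBIC))
E
```

```text
(no output)
```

View pics/s7.png

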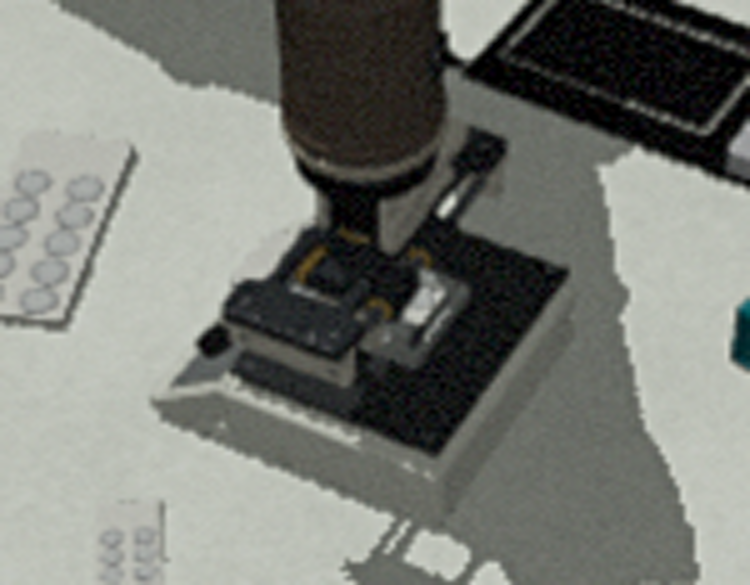

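View pics/w7.png

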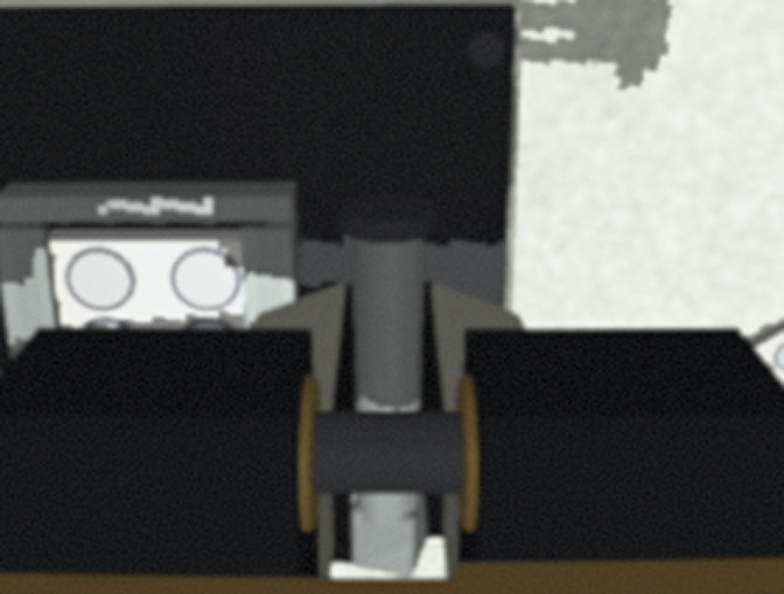

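The rod is held and the bar is turning with it (rod at x≈388 between the pads). Continue.

Emit:
move_arm --pt "-14 0 -8" --pt "-26 0 -17" --pt "-37 0 -28" --pt "-46 0 -41" --pt "-54 0 -54" --yaw '[0, 0, 0, 0, 0]'

```text
time_s: 7.45
eef_pos: [0.6424, -0.1802, 0.1949]
orientation: [0.46, 0.535, -0.46, 0.539]
force: [1.7, -7.2, 6.7]
gripper_width: 0.0111
```

Emit:
move_arm --pt "-5.5 0 -14.5" --pt "-9 0 -29.5" --pt "-10 0 -45" --pt "-9 0 -60.5" --pt "-6 0 -75.5" --yaw '[0, 0, 0, 0, 0]'

```text
time_s: 7.87
eef_pos: [0.6301, -0.1018, 0.1994]
orientation: [0.46, 0.537, -0.459, 0.538]
force: [0.9, -2.2, 2.3]
gripper_width: 0.011
```

Emit:
move_arm --pt "2.5 0 -8" --pt "5 0 -15" --pt "9 0 -22" --pt "13 0 -29" --pt "15 0 -32" --yaw '[0, 0, 0, 0, 0]'

```text
time_s: 8.28
eef_pos: [0.625, -0.0694, 0.1829]
orientation: [0.459, 0.538, -0.459, 0.538]
force: [2.1, -0.1, 2.8]
gripper_width: 0.0107
```

Emit:
move_arm --pt "0 0 0" --pt "0 0 0" --yaw '[0, 0]'

```text
time_s: 8.45
eef_pos: [0.6251, -0.0704, 0.1835]
orientation: [0.459, 0.538, -0.459, 0.538]
force: [1.1, 2.4, 4.2]
gripper_width: 0.0111
```

```bash
python3 - <<'E'
from h import *
s=sense();print(s['eef_pos'],s['force'],s['gripper_width'],s['q'].round(2))
im=cams.camera("scene"); cv2.imwrite("pics/s8.png",cv2.resize(im[160:310,220:370,::-1],None,fx=5,fy=4,interpolation=cv2.INTER_CUBIC))
im=cams.camera("wrist"); cv2.imwrite("pics/w8.png",im[:,:,::-1])
E
```

```text
[ 0.62513599 -0.07035806  0.18347709] [1.10346736 2.36985565 4.24600013] 0.011138389223657758 [-0.47  0.56  0.78  1.65 -0.43  1.11 -0.99]
```

View pics/s8.png

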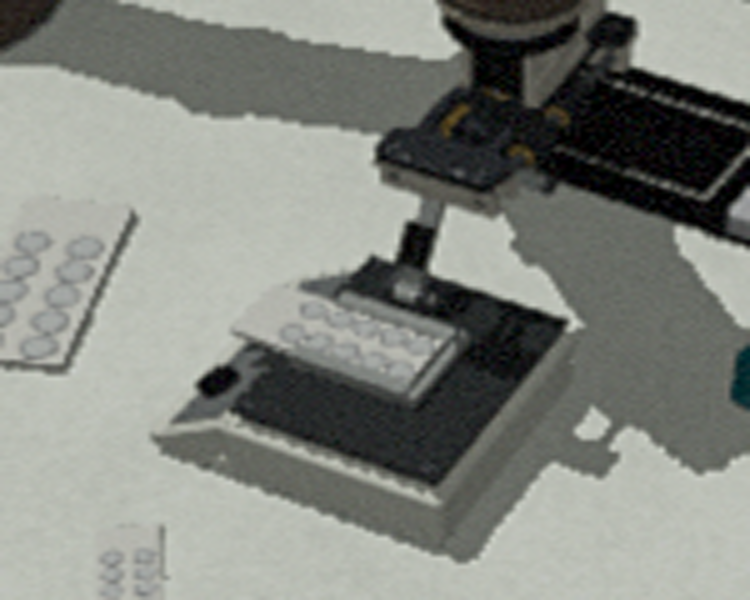

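View pics/w8.png

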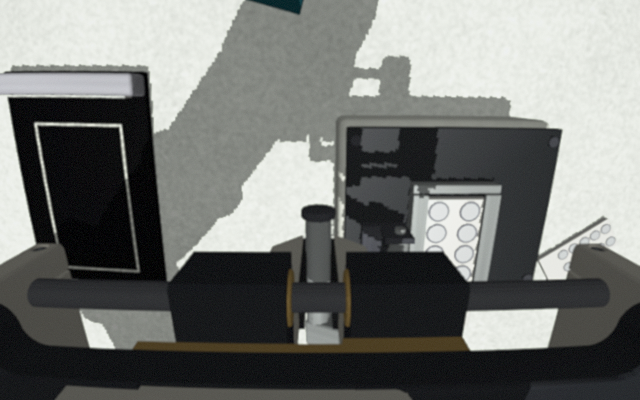

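The bar is past upright (leaning to +y), and the plate is still in its rails. Release gently and retreat upward.

Emit:
move_arm --pt "0 0 0" --pt "0 0 0" --pt "0 0 0" --pt "0 0 0" --pt "0 0 0" --yaw '[0, 0, 0, 0, 0]' --hand 0.6

```text
time_s: 8.97
eef_pos: [0.6247, -0.0711, 0.1833]
orientation: [0.459, 0.538, -0.46, 0.537]
force: [0.1, -1.4, -0.1]
gripper_width: 0.0399
```

Emit:
move_arm --pt "-20 0 0" --pt "-50 0 0" --pt "-90 0 0" --pt "-110 0 0" --pt "-110 0 0" --yaw '[0, 0, 0, 0, 0]'

```text
time_s: 9.38
eef_pos: [0.6269, -0.0722, 0.2987]
orientation: [0.461, 0.535, -0.458, 0.54]
force: [0.5, -1.2, 0.4]
gripper_width: 0.055
```

```bash
python3 - <<'E'
from h import *
go(body(SH,[(-.10,0,.26)])[0], np.degrees(SH[2])-90)
im=cams.camera("scene"); cv2.imwrite("pics/s9.png",cv2.resize(im[160:310,220:370,::-1],None,fx=5,fy=4,interpolation=cv2.INTER_CUBIC))
E
```

```text
t 9.38 slide [  37.8 -155.1  104.2] yaw -0.11 eef [ 0.6269 -0.0722  0.2987] F [ 0.5 -1.2  0.4] w 0.055 q [-0.5   0.47  0.84  1.49 -0.36  1.33 -1.05]
```

View pics/s9.png

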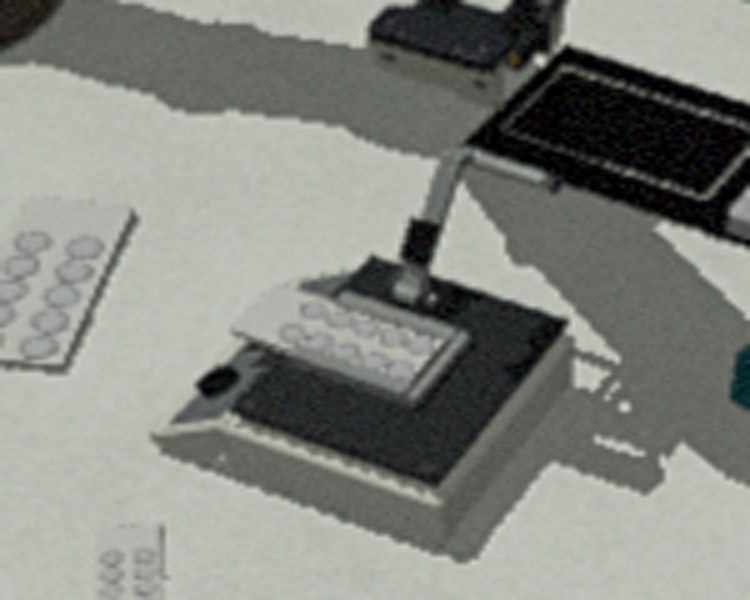

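The bar rests open at its stop. Now over the plate's front end.

Emit:
move_arm --pt "0 -35 22" --pt "0 -70 45" --pt "0 -105 70" --pt "0 -135 92" --pt "0 -155 104" --yaw '[0, 0, 0, 0, 0]' --hand 0.85

```text
time_s: 9.85
eef_pos: [0.4841, -0.201, 0.2927]
orientation: [0.46, 0.537, -0.461, 0.536]
force: [-0.2, 0.2, 1.0]
gripper_width: 0.0772
```

Emit:
move_arm --pt "20 0 0" --pt "50 0 0" --pt "80 0 0" --pt "80 0 0" --pt "80 0 0" --yaw '[0, 0, 0, 0, 0]'

```text
time_s: 10.27
eef_pos: [0.4867, -0.1972, 0.2123]
orientation: [0.459, 0.539, -0.46, 0.536]
force: [-0.3, -0.5, 1.2]
gripper_width: 0.078
```

```bash
python3 - <<'E'
from h import *
np.set_printoptions(precision=1,suppress=True)
go(body(SH,[(-.045,0,.15)])[0], np.degrees(SH[2])-90)
i=cams.camera_info("wrist"); np.savez("pics/w10.npz",**i)
im=cams.camera("wrist"); cv2.imwrite("pics/w10.png",im[:,:,::-1])
print(proj(body(SH,[(-.0623,.026,.097),(-.0623,-.026,.097),(.0577,.026,.097),(.0577,-.026,.097),(.11,.085,.088),(.11,-.085,.088)]),i))
E
```

```text
t 10.27 slide [62.1 58.4  2.6] yaw -0.1 eef [ 0.5 -0.2  0.2] F [-0.3 -0.5  1.2] w 0.078 q [-0.4  0.4  0.9  1.9 -0.3  1.1 -0.8]
[[290.7 144. ]
 [354.1 143.9]
 [287.1 -18.2]
 [357.9 -18.4]
 [207.3 -88.1]
 [437.3 -88.4]]
```

View pics/w10.png

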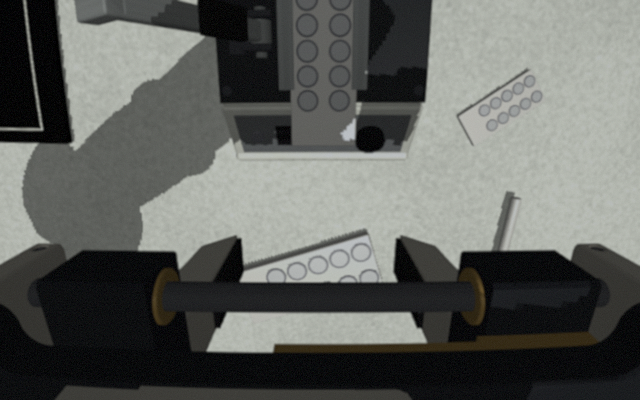

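Plate front corners at about (291,143) and (356,143), matching prediction; knob at (370,138).

Emit:
move_arm --pt "10 20 2" --pt "25 40 3" --pt "45 58 3" --pt "62 58 3" --pt "62 58 3" --yaw '[0, 0, 0, 0, 0]'

```text
time_s: 10.73
eef_pos: [0.5461, -0.1906, 0.1501]
orientation: [0.458, 0.539, -0.459, 0.537]
force: [-1.0, -0.1, 0.4]
gripper_width: 0.0781
```

Emit:
move_arm --pt "10 0 0" --pt "20 0 0" --pt "25 0 0" --pt "25 0 0" --pt "25 0 0" --yaw '[0, 0, 0, 0, 0]'

```text
time_s: 11.15
eef_pos: [0.5458, -0.1917, 0.1269]
orientation: [0.459, 0.537, -0.459, 0.538]
force: [-0.4, -0.5, 0.9]
gripper_width: 0.0781
```

```bash
python3 - <<'E'
from h import *
np.set_printoptions(precision=1,suppress=True)
go(body(SH,[(-.045,0,.1)])[0], np.degrees(SH[2])-90)
i=cams.camera_info("wrist"); np.savez("pics/w11.npz",**i)
im=cams.camera("wrist"); cv2.imwrite("pics/w11.png",im[:,:,::-1])
im=cams.camera("scene"); cv2.imwrite("pics/s11.png",cv2.resize(im[190:310,220:350,::-1],None,fx=6,fy=5,interpolation=cv2.INTER_CUBIC))
E
```

```text
t 11.15 slide [26.9 -1.  -1.2] yaw -0.09 eef [ 0.5 -0.2  0.1] F [-0.4 -0.5  0.9] w 0.0781 q [-0.3  0.5  0.8  1.9 -0.5  0.9 -0.7]
```

View pics/w11.png

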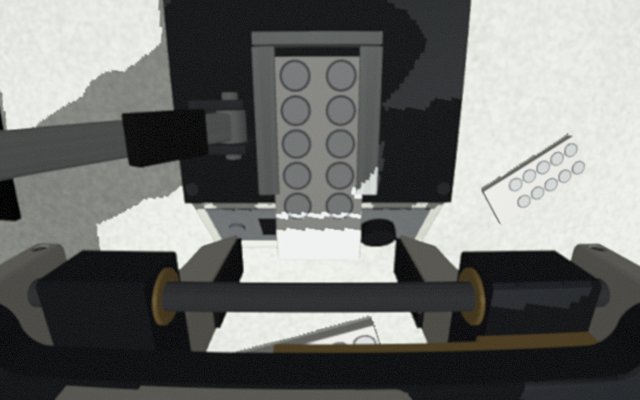

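View pics/s11.png

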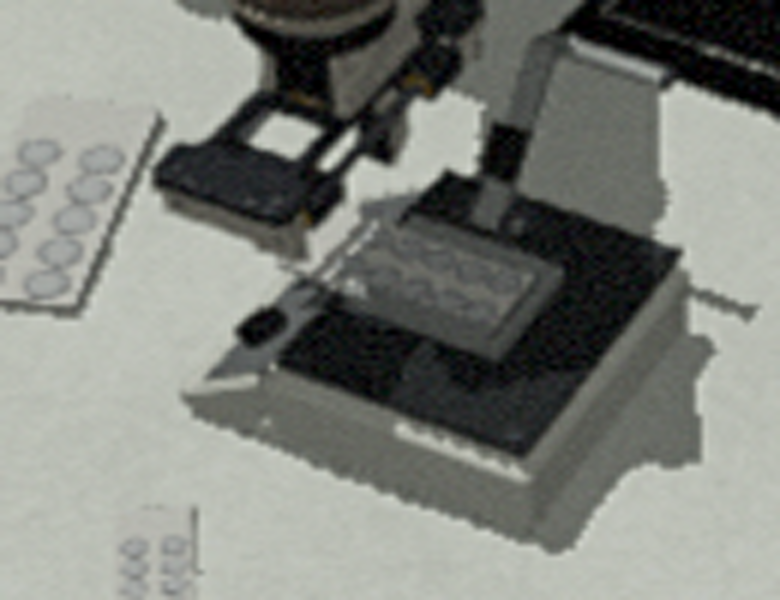

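```bash
python3 - <<'E'
from h import *
np.set_printoptions(precision=1,suppress=True)
i=dict(np.load("pics/w11.npz")); s=sense(); M=R.from_quat(s['orientation'])
w=.0918/2*1000
obs=np.array([(225.7,238.8),(230.3,272.5),(411.4,238.8),(406.7,272.5)])
def f(p):
  x,y1,y2=p
  return (proj(s['eef_pos']+M.apply(np.array([[x,y1,-w],[x,y2,-w],[x,y1,w],[x,y2,w]])/1000),i)-obs).ravel()
r=least_squares(f,[0,9,-9]);print(r.x,r.fun)
E
```

```text
[-7.7 11.  -8. ] [ 2.3 -0.   0.8  0.1  0.7 -0.1  2.3  0. ]
```

Emit:
move_arm --pt "10 2 -0.5" --pt "20 2 -0.5" --pt "30 2 -0.5" --pt "34 2 -0.5" --pt "34 2 -0.5" --yaw '[0, 0, 0, 0, 0]'

```text
time_s: 11.67
eef_pos: [0.5467, -0.1904, 0.0908]
orientation: [0.459, 0.538, -0.46, 0.537]
force: [0.1, 0.3, -0.5]
gripper_width: 0.0784
```

```bash
python3 - <<'E'
from h import *
np.set_printoptions(precision=1,suppress=True)
go(body(SH,[(-.042,0,.079)])[0], np.degrees(SH[2])-90)
i=cams.camera_info("wrist"); np.savez("pics/w12.npz",**i)
im=cams.camera("wrist"); cv2.imwrite("pics/w12.png",im[:,:,::-1])
im=cams.camera("scene"); cv2.imwrite("pics/s12.png",cv2.resize(im[190:310,220:350,::-1],None,fx=6,fy=5,interpolation=cv2.INTER_CUBIC))
E
```

```text
t 11.67 slide [11.8  0.8 -0. ] yaw -0.07 eef [ 0.5 -0.2  0.1] F [ 0.1  0.3 -0.5] w 0.0784 q [-0.2  0.6  0.7  1.9 -0.5  0.9 -0.7]
```

View pics/w12.png

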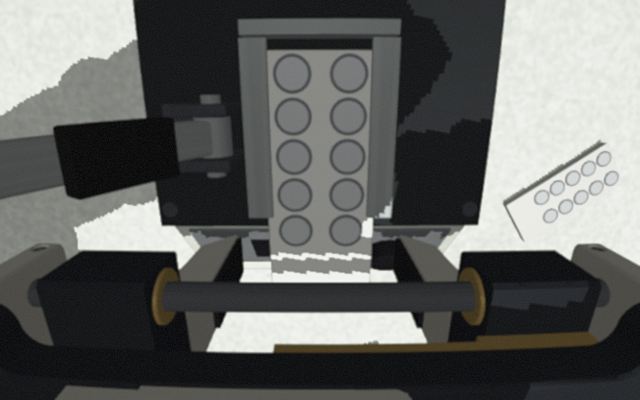

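View pics/s12.png

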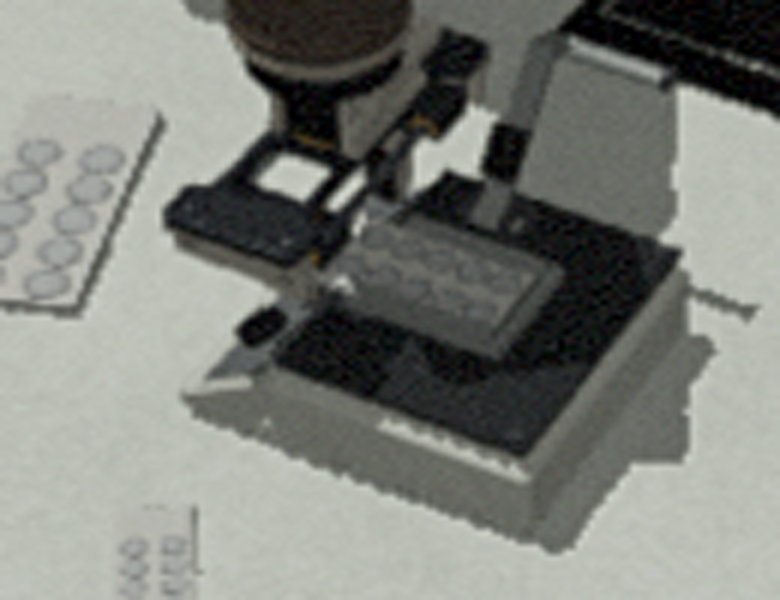

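No contact, plate centred (cols 268–372, jaw centre ~319). Lower the last 11 mm.

Emit:
move_arm --pt "4 0.5 0" --pt "7 0.5 0" --pt "10 0.5 0" --pt "11 0.5 0" --pt "11 0.5 0" --yaw '[0, 0, 0, 0, 0]'

```text
time_s: 12.18
eef_pos: [0.5481, -0.1906, 0.0813]
orientation: [0.459, 0.538, -0.459, 0.538]
force: [0.5, -0.6, -0.6]
gripper_width: 0.0778
```

```bash
python3 - <<'E'
from h import *
np.set_printoptions(precision=1,suppress=True)
go(body(SH,[(-.042,0,.079)])[0], np.degrees(SH[2])-90)
im=cams.camera("wrist"); cv2.imwrite("pics/w13.png",cv2.resize(im[200:360,180:460,::-1],None,fx=2.8,fy=2.8,interpolation=cv2.INTER_CUBIC))
E
```

```text
t 12.18 slide [ 2.3 -0.5 -0.5] yaw -0.07 eef [ 0.5 -0.2  0.1] F [ 0.5 -0.6 -0.6] w 0.0778 q [-0.2  0.6  0.7  1.9 -0.5  0.9 -0.7]
```

View pics/w13.png

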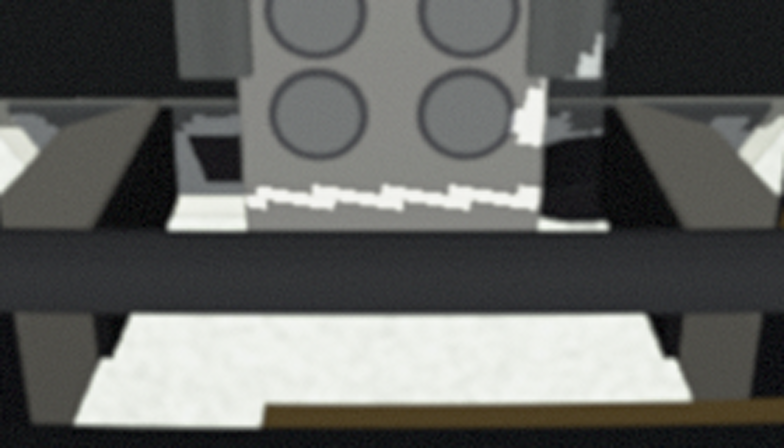

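Emit:
move_arm --pt "1 0 0" --pt "2 0 0" --pt "2 0 0" --yaw '[0, 0, 0]'

```text
time_s: 12.48
eef_pos: [0.5482, -0.1907, 0.0794]
orientation: [0.459, 0.538, -0.459, 0.538]
force: [-0.5, -0.2, -0.2]
gripper_width: 0.0785
```

Emit:
move_arm --pt "0 0 0" --pt "0 0 0" --pt "0 0 0" --pt "0 0 0" --pt "0 0 0" --yaw '[0, 0, 0, 0, 0]' --hand 0.3

```text
time_s: 12.9
eef_pos: [0.5483, -0.1907, 0.0795]
orientation: [0.459, 0.538, -0.459, 0.538]
force: [-0.4, -1.0, -0.4]
gripper_width: 0.0514
```

```bash
python3 - <<'E'
from h import *
np.set_printoptions(precision=1,suppress=True)
go(body(SH,[(-.042,0,.079)])[0], np.degrees(SH[2])-90)
i=cams.camera_info("wrist")
im=cams.camera("wrist"); cv2.imwrite("pics/w14.png",im[:,:,::-1])
print(proj(body(SH,[(-.0623,.026,.097),(-.0623,-.026,.097),(.0577,.026,.097),(.0577,-.026,.097),(.11,.085,.088),(.11,-.085,.088)]),i))
E
```

```text
t 12.9 slide [ 0.5 -0.7 -0.6] yaw -0.07 eef [ 0.5 -0.2  0.1] F [-0.4 -1.  -0.4] w 0.0514 q [-0.2  0.6  0.7  1.9 -0.5  0.8 -0.7]
[[266.7 305.7]
 [370.6 305.6]
 [253.3  46. ]
 [383.2  45.7]
 [109.7 -80. ]
 [526.5 -80.8]]
```

View pics/w14.png

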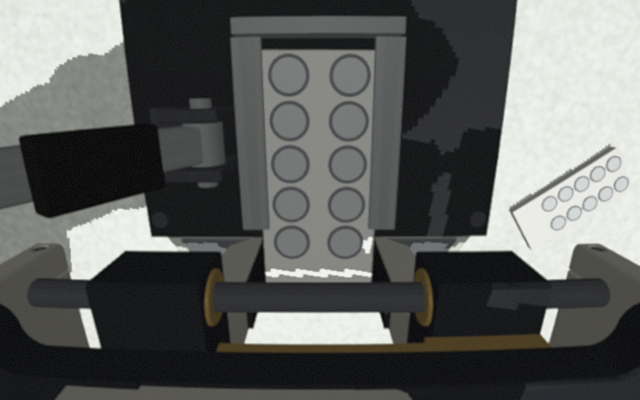

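Gripped at 51.4 mm. Pull 21 mm out along the rails, then regrip nearer the plate's middle.

Emit:
move_arm --pt "0 -5 0" --pt "0 -11 0" --pt "0 -17 0" --pt "0 -21 0" --pt "0 -21 0" --yaw '[0, 0, 0, 0, 0]'

```text
time_s: 13.37
eef_pos: [0.5261, -0.1943, 0.0796]
orientation: [0.46, 0.538, -0.46, 0.537]
force: [0.2, -0.1, -1.2]
gripper_width: 0.0513
```

```bash
python3 - <<'E'
from h import *
np.set_printoptions(precision=1,suppress=True)
go(body(SH,[(-.063,0,.079)])[0], np.degrees(SH[2])-90)
im=cams.camera("wrist"); cv2.imwrite("pics/w15.png",im[:,:,::-1])
E
```

```text
t 13.37 slide [ 0.6  0.8 -0.7] yaw -0.14 eef [ 0.5 -0.2  0.1] F [ 0.2 -0.1 -1.2] w 0.0513 q [-0.2  0.6  0.7  1.9 -0.5  0.8 -0.7]
```

View pics/w15.png

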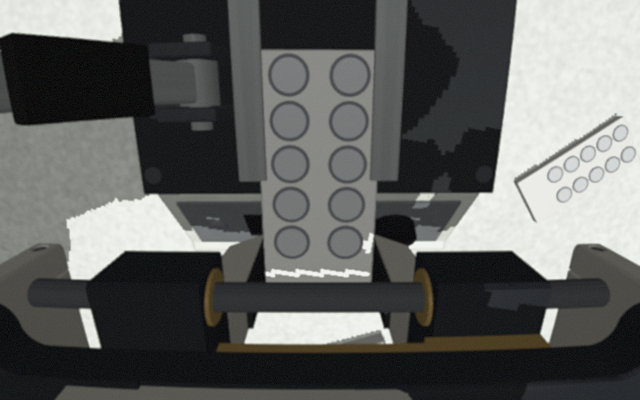

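The plate follows (its rear edge stays at row 50 in view). Regrip.

Emit:
move_arm --pt "0 0 0" --pt "0 0 0" --pt "0 0 0" --pt "0 10 0" --pt "0 19 0" --yaw '[0, 0, 0, 0, 0]' --hand 0.68

```text
time_s: 13.83
eef_pos: [0.5472, -0.1908, 0.0796]
orientation: [0.46, 0.538, -0.459, 0.538]
force: [-0.0, 0.1, -0.0]
gripper_width: 0.0625
```

Emit:
move_arm --pt "0 0 0" --pt "0 0 0" --pt "0 0 0" --yaw '[0, 0, 0]'

```text
time_s: 14.08
eef_pos: [0.5466, -0.1909, 0.0794]
orientation: [0.459, 0.538, -0.459, 0.538]
force: [1.1, -0.4, -0.2]
gripper_width: 0.0626
```

Emit:
move_arm --pt "0 0 0" --pt "0 0 0" --pt "0 0 0" --pt "0 0 0" --pt "0 0 0" --yaw '[0, 0, 0, 0, 0]' --hand 0.3

```text
time_s: 14.5
eef_pos: [0.5462, -0.191, 0.0796]
orientation: [0.459, 0.538, -0.459, 0.538]
force: [0.2, -0.2, -0.6]
gripper_width: 0.0517
```

```bash
python3 - <<'E'
from h import *
np.set_printoptions(precision=1,suppress=True)
go(body(SH,[(-.044,0,.079)])[0], np.degrees(SH[2])-90)
i=cams.camera_info("wrist")
im=cams.camera("wrist"); cv2.imwrite("pics/w16.png",im[:,:,::-1])
print(proj(body(SH,[(-.0833,.026,.097),(-.0833,-.026,.097),(.0367,.026,.097),(.0367,-.026,.097)]),i))
E
```

```text
t 14.5 slide [ 0.6 -0.6 -0.6] yaw -0.07 eef [ 0.5 -0.2  0.1] F [ 0.2 -0.2 -0.6] w 0.0517 q [-0.2  0.6  0.7  1.9 -0.5  0.8 -0.7]
[[268.7 336.7]
 [368.8 336.5]
 [255.6  94.6]
 [381.3  94.4]]
```

View pics/w16.png

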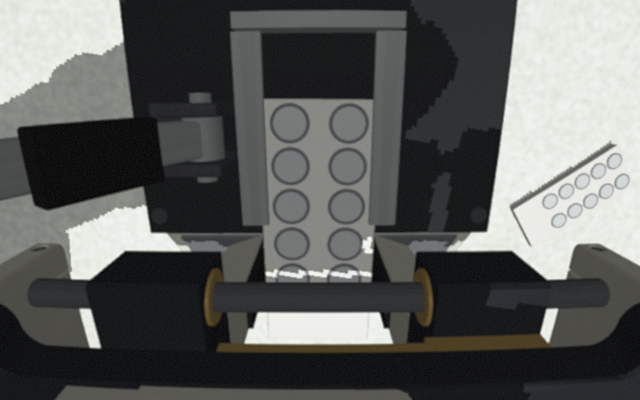

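Emit:
move_arm --pt "0 -6 0" --pt "0 -13 0" --pt "0 -20 0" --pt "0 -27 0" --pt "0 -34 0" --yaw '[0, 0, 0, 0, 0]'

```text
time_s: 14.97
eef_pos: [0.5116, -0.1965, 0.0796]
orientation: [0.459, 0.538, -0.459, 0.537]
force: [0.7, -0.4, -0.9]
gripper_width: 0.0519
```

Emit:
move_arm --pt "0 -7 0" --pt "0 -14 0" --pt "0 -19 0" --pt "0 -22 0" --pt "0 -22 0" --yaw '[0, 0, 0, 0, 0]'

```text
time_s: 15.38
eef_pos: [0.4902, -0.1999, 0.0796]
orientation: [0.459, 0.538, -0.459, 0.537]
force: [0.4, -0.6, -0.9]
gripper_width: 0.0518
```

```bash
python3 - <<'E'
from h import *
np.set_printoptions(precision=1,suppress=True)
go(body(SH,[(-.10,0,.079)])[0], np.degrees(SH[2])-90)
im=cams.camera("wrist"); cv2.imwrite("pics/w17.png",im[:,:,::-1])
im=cams.camera("scene"); cv2.imwrite("pics/s17.png",cv2.resize(im[180:310,220:350,::-1],None,fx=6,fy=4.6,interpolation=cv2.INTER_CUBIC))
E
```

```text
t 15.38 slide [ 0.6  0.1 -0.5] yaw -0.11 eef [ 0.5 -0.2  0.1] F [ 0.4 -0.6 -0.9] w 0.0518 q [-0.2  0.5  0.7  2.  -0.5  0.8 -0.6]
```

View pics/w17.png

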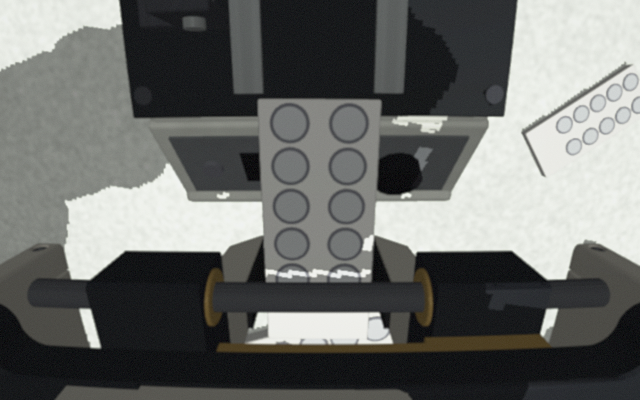

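View pics/s17.png

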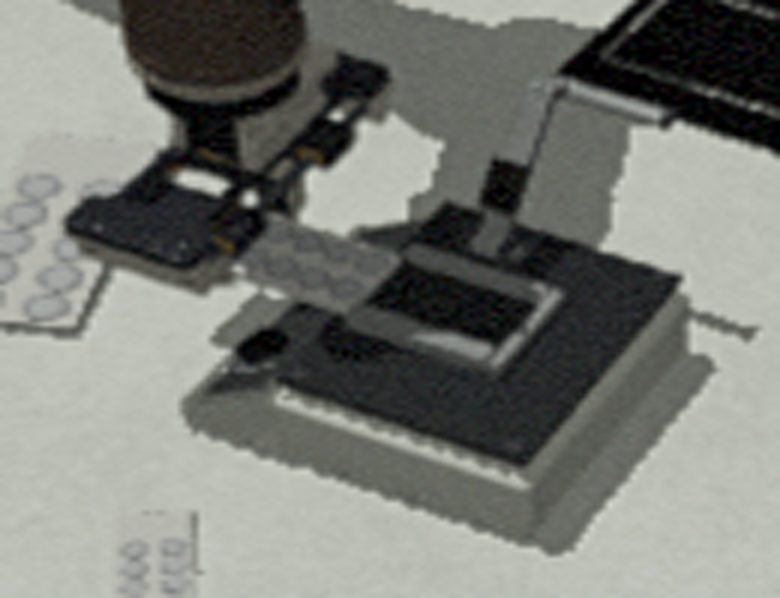

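The plate is out of the rails, level (rear corners at (258,99),(381,99)). Pull a bit further, then lift.

```bash
python3 - <<'E'
from h import *
np.set_printoptions(precision=2,suppress=True)
i=cams.camera_info("wrist")
print(tool(pix([(258,99),(381,99),(268,277),(371,277)],i,.097)))
E
```

```text
[[-17.4   78.3  -25.73]
 [-17.4   78.29  25.32]
 [-17.42  -4.7  -25.14]
 [-17.42  -4.72  24.84]]
```

Emit:
move_arm --pt "0 -8 0" --pt "0 -16 0" --pt "-4 -22 0" --pt "-14 -26 0" --pt "-28 -26 0" --yaw '[0, 0, 0, 0, 0]'

```text
time_s: 15.9
eef_pos: [0.4632, -0.204, 0.1077]
orientation: [0.459, 0.538, -0.46, 0.537]
force: [-1.0, -0.0, -0.1]
gripper_width: 0.0513
```

Emit:
move_arm --pt "-18 0 0" --pt "-38 0 0" --pt "-60 0 0" --pt "-80 0 0" --pt "-95 0 0" --yaw '[0, 0, 0, 0, 0]'

```text
time_s: 16.32
eef_pos: [0.4652, -0.2045, 0.205]
orientation: [0.46, 0.537, -0.459, 0.538]
force: [0.5, 0.7, 0.2]
gripper_width: 0.0517
```

Emit:
move_arm --pt "-18 0 0" --pt "-36 0 0" --pt "-50 0 0" --pt "-55 0 0" --pt "-55 0 0" --yaw '[0, 0, 0, 0, 0]'

```text
time_s: 16.73
eef_pos: [0.4656, -0.2043, 0.259]
orientation: [0.46, 0.537, -0.459, 0.538]
force: [-0.8, -0.2, -0.7]
gripper_width: 0.0518
```

```bash
sed -i 's/BD=.*/BD=[.5614,.169,.1085]/' h.py; python3 - <<'E'
from h import *
np.set_printoptions(precision=1,suppress=True)
go(body(BD,[(-.02,0,.24)])[0], np.degrees(BD[2])-90)
im=cams.camera("wrist"); cv2.imwrite("pics/w18.png",im[:,:,::-1])
im=cams.camera("scene"); cv2.imwrite("pics/s18.png",cv2.resize(im[120:310,200:370,::-1],None,fx=4.6,fy=3.15,interpolation=cv2.INTER_CUBIC))
E
```

```text
t 16.73 slide [  19.2  132.8 -354.8] yaw 2.75 eef [ 0.5 -0.2  0.3] F [-0.8 -0.2 -0.7] w 0.0518 q [-0.4  0.3  0.9  1.9 -0.2  1.1 -0.8]
```

View pics/w18.png

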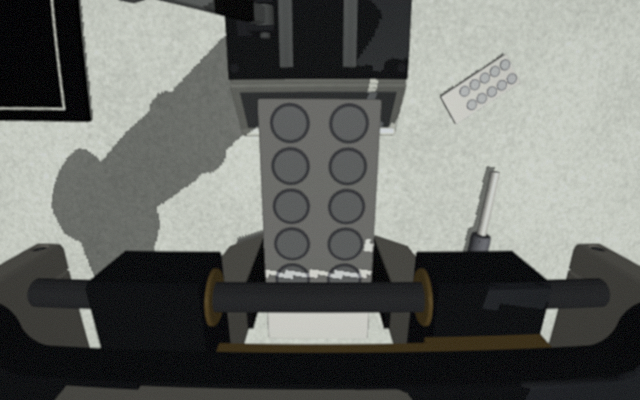

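View pics/s18.png

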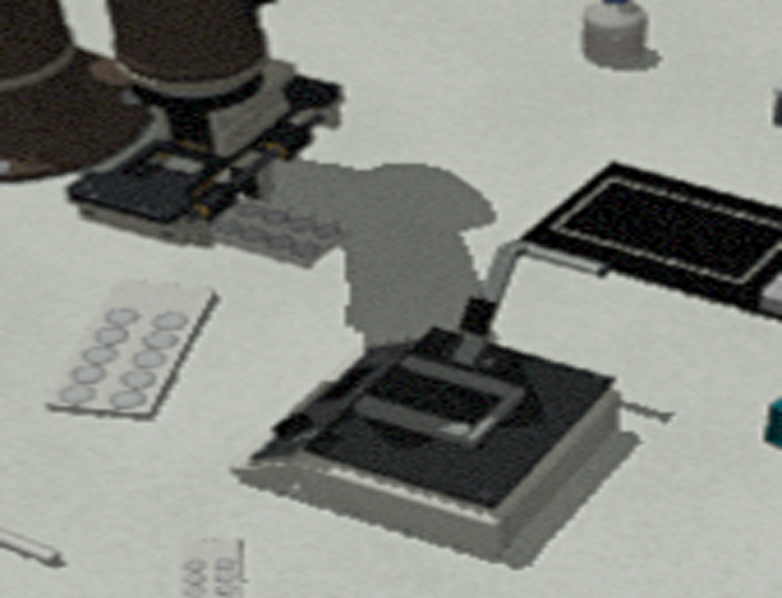

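Plate held level and bar open. Carry to the board.

Emit:
move_arm --pt "0 4 -12" --pt "0 12 -33" --pt "0 22 -58" --pt "0 31 -84" --pt "0 42 -110" --yaw '[0, 0, 0, 0, 0]'

```text
time_s: 17.25
eef_pos: [0.4887, -0.0877, 0.2565]
orientation: [0.459, 0.538, -0.46, 0.537]
force: [0.9, -0.1, -1.1]
gripper_width: 0.0518
```

Emit:
move_arm --pt "0 10 -27" --pt "0 20 -54" --pt "0 31 -81" --pt "0 42 -110" --pt "0 52 -138" --yaw '[0.5, 1, 1.5, 2, 2.75]'

```text
time_s: 17.67
eef_pos: [0.5189, 0.0573, 0.2564]
orientation: [0.472, 0.527, -0.473, 0.526]
force: [0.7, -0.7, -0.8]
gripper_width: 0.0517
```

```bash
python3 - <<'E'
from h import *
go(body(BD,[(-.0183,0,.16)])[0], np.degrees(BD[2])-90)
E
```

```text
t 17.67 slide [  96.4   36.2 -106.5] yaw -0.01 eef [0.5189 0.0573 0.2564] F [ 0.7 -0.7 -0.8] w 0.0517 q [-0.86  0.29  0.84  1.82 -0.24  1.14 -1.4 ]
```

Emit:
move_arm --pt "4 9 -26" --pt "14 18 -52" --pt "30 27 -78" --pt "50 33 -98" --pt "70 36 -106" --yaw '[0, 0, 0, 0, 0]'

```text
time_s: 18.08
eef_pos: [0.5432, 0.1689, 0.1853]
orientation: [0.471, 0.528, -0.471, 0.527]
force: [0.3, -0.7, -1.0]
gripper_width: 0.0518
```

Emit:
move_arm --pt "15 0 0" --pt "26 0 0" --pt "26 0 0" --pt "26 0 0" --yaw '[0, 0, 0, 0]'

```text
time_s: 18.42
eef_pos: [0.5433, 0.1641, 0.1611]
orientation: [0.472, 0.526, -0.473, 0.526]
force: [-0.8, -0.2, 0.9]
gripper_width: 0.0514
```

```bash
python3 - <<'E'
from h import *
np.set_printoptions(precision=1,suppress=True)
go(body(BD,[(-.0183,0,.1)])[0], np.degrees(BD[2])-90)
i=cams.camera_info("wrist"); np.savez("pics/w19.npz",**i)
im=cams.camera("wrist"); cv2.imwrite("pics/w19.png",im[:,:,::-1])
im=cams.camera("scene"); cv2.imwrite("pics/s19.png",cv2.resize(im[120:250,270:420,::-1],None,fx=5,fy=4.6,interpolation=cv2.INTER_CUBIC))
print(proj(body(BD,[(.081,.046,.012),(.081,-.046,.012),(-.081,-.046,.012),(-.081,.046,.012),(.115,.075,.012),(.115,-.075,.012)]),i))
E
```

```text
t 18.42 slide [61.1  0.3 -2.9] yaw -0.06 eef [0.5 0.2 0.2] F [-0.8 -0.2  0.9] w 0.0514 q [-0.9  0.5  0.8  1.8 -0.4  1.  -1.5]
[[262.8  72. ]
 [368.3  71.8]
 [361.9 242.6]
 [270.4 242.7]
 [227.4  30.8]
 [403.5  30.5]]
```

View pics/w19.png

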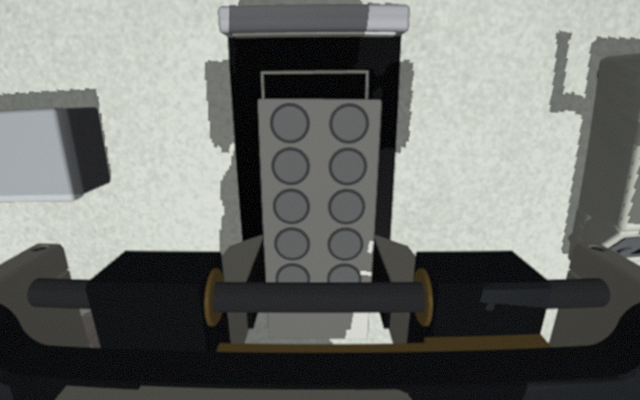

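View pics/s19.png

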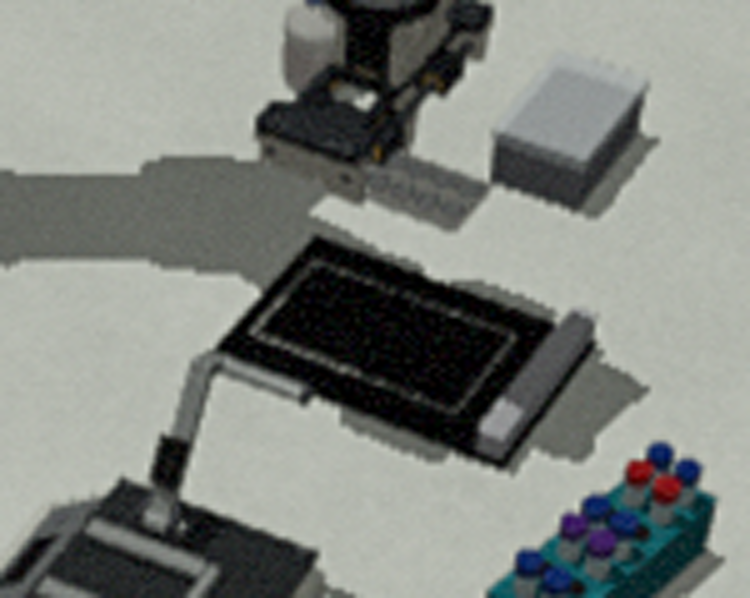

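Outline far corners at (261,71),(368,71) match the prediction to ~1 px. Descend.

Emit:
move_arm --pt "15 0 -1" --pt "35 0 -2" --pt "55 0 -2" --pt "75 0 -2" --pt "90 0 -2" --yaw '[0, 0, 0, 0, 0]'

```text
time_s: 18.93
eef_pos: [0.5438, 0.167, 0.0713]
orientation: [0.473, 0.526, -0.472, 0.526]
force: [0.1, -0.4, -1.2]
gripper_width: 0.0513
```

Emit:
move_arm --pt "10 0 0" --pt "20 0 0" --pt "30 0 0" --pt "35 0 0" --pt "35 0 0" --yaw '[0, 0, 0, 0, 0]'

```text
time_s: 19.35
eef_pos: [0.5432, 0.167, 0.0359]
orientation: [0.472, 0.527, -0.472, 0.526]
force: [-0.5, 0.4, -0.3]
gripper_width: 0.0516
```

```bash
python3 - <<'E'
from h import *
np.set_printoptions(precision=1,suppress=True)
go(body(BD,[(-.0183,0,.0045)])[0], np.degrees(BD[2])-90)
i=cams.camera_info("wrist"); np.savez("pics/w20.npz",**i)
im=cams.camera("wrist"); cv2.imwrite("pics/w20.png",im[:,:,::-1])
print(proj(body(BD,[(.081,.046,.012),(.081,-.046,.012),(-.081,-.046,.012),(-.081,.046,.012)]),i))
E
```

```text
t 19.35 slide [31.4  0.1 -0. ] yaw 0.01 eef [0.5 0.2 0. ] F [-0.5  0.4 -0.3] w 0.0516 q [-0.8  0.6  0.6  1.9 -0.5  0.7 -1.4]
[[231.   56.7]
 [408.4  56.7]
 [389.5 322.3]
 [249.5 322.4]]
```

View pics/w20.png

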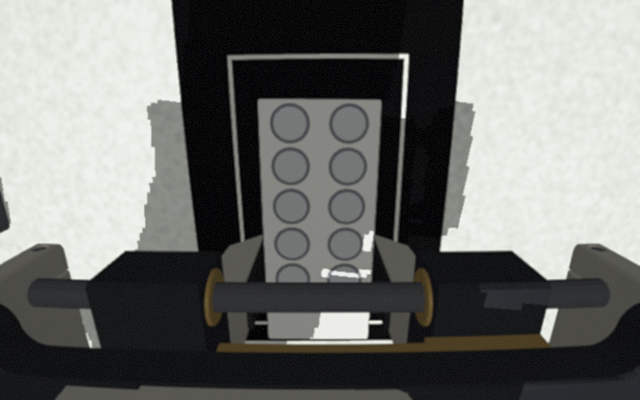

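Plate is centred inside the outline (margins ~30 and 27 px at the sides). Lower slowly.

Emit:
move_arm --pt "7 0 0" --pt "14 0 0" --pt "20 0 0" --pt "25 0 0" --pt "25 0 0" --yaw '[0, 0, 0, 0, 0]'

```text
time_s: 19.82
eef_pos: [0.5427, 0.1669, 0.0104]
orientation: [0.472, 0.527, -0.473, 0.526]
force: [-0.4, 0.4, -0.6]
gripper_width: 0.052
```

Emit:
move_arm --pt "1 0 0" --pt "2 0 0" --pt "3 0 0" --pt "3 0 0" --yaw '[0, 0, 0, 0]'

```text
time_s: 20.15
eef_pos: [0.5435, 0.1671, 0.0086]
orientation: [0.472, 0.526, -0.472, 0.526]
force: [0.2, -0.2, 0.4]
gripper_width: 0.0517
```

Emit:
move_arm --pt "1 0 0" --pt "2 0 0" --pt "2 0 0" --pt "2 0 0" --yaw '[0, 0, 0, 0]'

```text
time_s: 20.48
eef_pos: [0.5437, 0.1671, 0.0071]
orientation: [0.472, 0.526, -0.472, 0.526]
force: [-2.6, -0.5, 6.2]
gripper_width: 0.0514
```

Emit:
move_arm --pt "1 0 0" --pt "1 0 0" --pt "1 0 0" --yaw '[0, 0, 0]'

```text
time_s: 20.73
eef_pos: [0.5437, 0.1672, 0.007]
orientation: [0.473, 0.527, -0.472, 0.526]
force: [-5.6, -0.0, 19.7]
gripper_width: 0.0516
```

Contact felt (20 N). Ease off 1 mm, then open.

Emit:
move_arm --pt "-1 0 0" --pt "-1 0 0" --yaw '[0, 0]'

```text
time_s: 20.9
eef_pos: [0.5438, 0.1672, 0.007]
orientation: [0.472, 0.526, -0.472, 0.527]
force: [-1.8, -1.1, 9.6]
gripper_width: 0.0515
```

Emit:
move_arm --pt "0 0 0" --pt "0 0 0" --pt "0 0 0" --pt "0 0 0" --pt "0 0 0" --yaw '[0, 0, 0, 0, 0]' --hand 0.75

```text
time_s: 21.32
eef_pos: [0.5442, 0.169, 0.0071]
orientation: [0.473, 0.527, -0.471, 0.527]
force: [0.4, 5.0, 6.5]
gripper_width: 0.0684
```

Emit:
move_arm --pt "-5 0 0" --pt "-15 0 0" --pt "-40 0 0" --pt "-80 0 0" --pt "-120 0 0" --yaw '[0, 0, 0, 0, 0]'

```text
time_s: 21.73
eef_pos: [0.5425, 0.166, 0.1277]
orientation: [0.471, 0.526, -0.473, 0.526]
force: [1.9, 1.1, 0.4]
gripper_width: 0.0689
```

Emit:
move_arm --pt "-30 -20 0" --pt "-60 -50 0" --pt "-80 -80 0" --pt "-80 -100 0" --pt "-80 -100 0" --yaw '[0, 0, 0, 0, 0]'

```text
time_s: 22.15
eef_pos: [0.4408, 0.1554, 0.2076]
orientation: [0.472, 0.528, -0.472, 0.525]
force: [-0.9, -0.8, 0.1]
gripper_width: 0.0689
```

```bash
python3 - <<'E'
from h import *
np.set_printoptions(precision=1,suppress=True)
s=sense();print(s['time_s'],s['eef_pos'],s['force'],s['gripper_width'])
i=cams.camera_info("wrist"); np.savez("pics/w21.npz",**i)
im=cams.camera("wrist"); cv2.imwrite("pics/w21.png",im[:,:,::-1])
im=cams.camera("scene"); cv2.imwrite("pics/s21.png",cv2.resize(im[100:310,230:430,::-1],None,fx=4,fy=2.85,interpolation=cv2.INTER_CUBIC))
E
```

```text
22.15 [0.4 0.2 0.2] [-0.9 -0.8  0.1] 0.06888495381231455
```

View pics/w21.png

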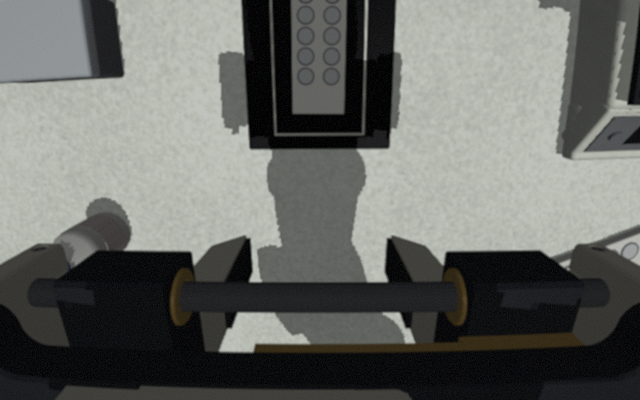

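View pics/s21.png

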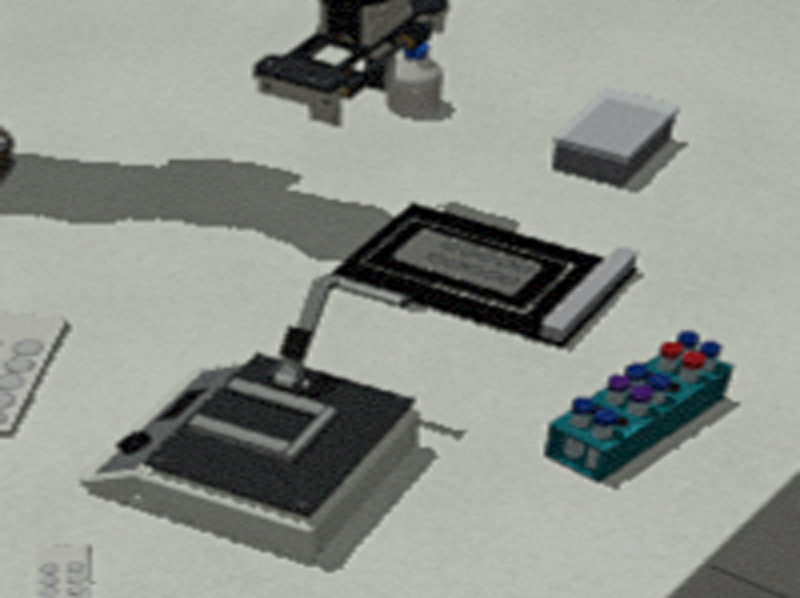

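The plate lies inside the outline: plate front corners at (291,114),(345,114), outline front at row 134 from 273 to 365. The bar is open and the arm is clear. Handing in.

```bash
python3 - <<'E'
from workcell import ctrl
print(ctrl.finish_job())
E
```

```text
the job is handed in; nothing more can be done
None
```

The job is handed in at about 22 s of the 58 s allowed; the hand-in reports no verdict. I swung the clamp bar up and over to its open stop and slid the plate out of its rails. On the way I let go once and regripped nearer its middle. I then carried it level to the board and set it down inside the outline.

**Last checks:**
- **Plate:** in the last pictures it lies flat, wells up, inside the white outline. The side margins are about 17–19 mm and the visible front margin about 20 mm. I did not check the far end in the last close view, but the wider picture shows it inside too.
- **Clamp bar:** it still leans open at its stop.
- **Bystanders:** the tube rack, tip box and bottle look unmoved. The pipette was not in the last view, but the arm never went near it.
- **Arm:** it is clear of everything, with no contact force.

**What disagreed or went wrong:**
- **Fingertip position:** the pictures put the fingertips about 8 mm behind the reported TCP, not 25 mm ahead as described. Because of this my first close on the handle rod missed without touching it. I corrected for it in every later grasp.
- **Set-down:** I pressed on the board with about 20 N while lowering, then eased off before opening the fingers.

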